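# Clamp a stack of billet blanks in the bench press

### The arm

A 6-joint arm with a two-finger parallel gripper is mounted at the origin on the work surface. World frame = base frame: x ahead of the robot, y to its left, z up, the work surface at z = 0. Lengths are in m, angles in degrees, forces in N, time in s.
With the tool pointing down it reaches from about 0.4 to 0.825 m from the base axis. Payload 7 kg.
Tool frame: the origin (TCP) lies on the centre line of the jaws, within the pads' length; the fingertips stand 22 mm ahead of it and the grasp point (between the pads) lies 3 mm ahead of it; z points along the fingers, y is the line along which they close (so a half turn about z gives the same grasp; the last joint's range is limited). The gripper opens to 88 mm and grips with 3 to 60 N. Pads are 19 mm wide; open, the fingers measure 130 mm over their backs; the gripper's body (78 mm by 193 mm) begins 47 mm behind the grasp point.
Start: joints at [81.71, 20.546, 0.682, 0, -70.136, -16.507], TCP at [0.283, 0.613, 0.227] pointing down, gripper open.
Joint ranges: [-176.03, 176.03], [-82.01, 121.73], [-58.28, 71.71], [-173.87, 95.51], [-174.79, -0.11], [-173.66, 173.66]. Speed limits (degrees/s): [136.94, 136.94, 172.46, 180, 180, 180].

### API

Orientations are given as [roll, pitch, yaw] about the fixed x, y, z axes, in that order (R = Rz(yaw) Ry(pitch) Rx(roll)).
In Python, from plant import get_state, cams, r gives the robot as it stands.
- The arm moves only by the tool apply_moves, never from a script. Its argument "targets" is a list of rows, each an object with "dp": the shift along the world's x, y, z in m, a list of three; "yaw": the turn about the world's z in degrees. In form: [{"dp": [x, y, z], "yaw": yaw}, ...]. A call has 1 to 20 rows; each row is the pose to reach, as a shift and turn from the pose commanded when the call began; what a row does not reach only later rows make up. A row lasts 1/12 s, in which the tool goes at most 41.7 mm and 7.16 degrees, less where a joint would pass 70% of its speed; a pose out of reach is approached as far as the arm can. A call with a gripper value outside its range is refused whole. "grip" is the gripper command: -1 is fully open, 1 is shut, values between are in proportion, set as the call begins (left out, the last holds). The fingers move at their own pace and stop on an object; "squeeze" is the grip in N (left out, the last holds). Time passes only in rows, so rows that repeat a pose let the fingers close. It gives the time, the measured TCP pose, the force, the opening and the grip force at its end, in the units of the state.
- get_state(): the state, without advancing time (a new reading comes with each control period).
- cams.capture(name): name is "side" or "top"; returns a dict with "image" (400x640x3 uint8, red, green, blue), "range_z" (400x640 float32, m along the optical axis (not along the pixel's ray), 0 where there is no reading), "fx", "fy", "cx", "cy" (pixels), "R" (3x3) and "t" (3): a world point X has camera coordinates R X + t. Camera axes: x right, y down, z forward; pixel columns grow to the right and rows downward; lengths in m; the calibration is good to about 2 mm. A picture is of the moment at which its call begins.
- r.close_job(): hands the job in; it is judged then, once.
The state is a dict: "time_s": time; "joints": joint angles; "qd": joint speeds; "joint_torque": joint torques, N m; "tcp_pos": TCP position; "eef_rot": TCP orientation; "contact_force": force on the tool from outside, world axes, zero at the start; "moment": the same for the moment, N m; "gripper_width": finger opening in m; "gripper_force": force on a finger pad.
Only numpy, scipy, OpenCV 4.12 (cv2) and the standard library are available. Lean on these libraries where they do the work, as an engineer would, in place of code of your own. Each camera call takes 0.05 s, during which the arm holds its last target. There are 200 camera calls.

### The job

With the press lever still locked upright, lay all the round metal blanks on the press bed as one neat stack centred in its ring (any order) and put the steel pressure cap on top. Then slide the red safety catch open, pull the lever down to squeeze the stack firmly under its foot, swing the lever back up fully upright and slide the catch closed again. Finally put the cap back on its black stand and leave the blanks stacked on the bed, without disturbing the bottle, hammer and tool jar.

Things in the scene. Friction and masses are not known exactly. Their poses are not given: they have to be found in the camera images.
- press: Green bench press fixed to the bench, turned by up to 0.2 rad. Base plate x -125 to +90, y -95 to +170 mm, 15 mm high. Origin on the bench under the bed centre; at yaw 0 x points away from the robot, y to its left. Hinge tower (50 x 36 mm, 142 mm high) at y = +130 mm; sliding catch along the robot's side. Over the bed, a gripper closing along the press's x keeps clear of all.
- bed (a point): Centre of the top face of the steel bed, a flat block 156 (x) x 175 mm (y, -85 to +90) whose top is 35 mm above the bench, marked by a black ring 66 mm in diameter. The stack is built here, centred in the ring. Same axes as the press.
- lever (a joint): Lever angle, rad: 0 = upright on its stop (leaning 0.25 back past vertical to the press's +y); grows as it is pulled over to the press's -y and down; 1.82 = level. Turns about the press's +x axis through lever_hinge. Its foot meets the cap at about 1.82 (three blanks) or 1.91 (two). Friction 0.45 N m: stays where left near upright. Blocked after 0.05 rad while the catch is closed.
- lever_hinge (a point): Point on the lever's hinge axis, 130 mm along the press's +y from the bed centre and 125 mm above the bench, fixed to the press.
- lever_grip (a point): Centre of the lever's round black grip, a bar 22 mm in diameter and 75 mm long lying along the press's x, 210 mm from the hinge axis and 62 mm towards the robot (press -x) from the lever's 20 mm wide steel bar. Moves with the lever; can be pinched from above at all angles, fingers closing along the press's y, and turns in the fingers as the lever swings.
- lever_foot (a point): Lowest point of the lever's rounded pressing foot (24 mm in diameter), 130 mm from the hinge axis and 25 mm below the lever's centre line when level: it then meets the centre of the cap.
- catch (a joint): Safety catch travel, m: 0 = closed (lever blocked), 0.035 = fully open. Opens by sliding along the press's -y (to the robot's right), about 2 N of friction; stays where left. When closed, the red tongue at its far end (press x -100, y +95 mm, 115 mm high) stands under the lever's heel. Close it only with the lever upright.
- catch_knob (a point): Point on the axis of the catch's red knob, 22 mm below its top: an upright round knob 20 mm in diameter from 30 to 80 mm above the bench, 100 mm on the robot's side of the bed centre. Moves with the catch.
- cap: Steel pressure cap: a flange 56 mm in diameter and 10 mm thick with a dark boss 30 mm in diameter and 20 mm high in the middle (30 mm high in all), 0.28 kg. Origin at the centre of its underside, z up. Starts on its stand, boss up; take it by the boss.
- stand: Black rubber stand for the cap, a fixed disc 84 mm in diameter and 10 mm high. Origin at the centre of its underside.
- blank_1: Copper billet blank: a disc 56 mm in diameter and 12 mm thick, 0.26 kg, lying flat on the bench. Origin at the centre of its underside, z up; either face may lie up. May be absent.
- blank_2: Brass billet blank: a disc 56 mm in diameter and 12 mm thick, 0.25 kg, lying flat on the bench. Origin at the centre of its underside, z up; either face may lie up. May be absent.
- blank_3: Silver-coloured billet blank: a disc 56 mm in diameter and 12 mm thick, 0.12 kg, lying flat on the bench. Origin at the centre of its underside, z up; either face may lie up. May be absent.
- blank_4: Second copper billet blank: a disc 56 mm in diameter and 12 mm thick, 0.26 kg, lying flat on the bench. Origin at the centre of its underside, z up; either face may lie up. May be absent.
- flux_bottle: White bottle 48 mm in diameter, 120 mm high, standing beyond the blanks; bystander, leave it alone. Origin at the centre of its underside.
- hammer: Hammer lying on the bench beyond the blanks; bystander. Origin at the centre of its underside.
- tool_jar: Glass jar 76 mm in diameter, 95 mm high, holding tools up to 200 mm high, left of the press; bystander. Origin at the centre of its underside.
There are look-alikes about, which are no part of the job. What is meant by the blank_2 is not blue, green or pink, and is the smaller of those in its own colour.

How it is judged (in metres and radians):
On the way, in this order (a step that is already met when the one before it is completed fails the run):
1. all blanks lie flat in one stack centred on the bed (each within 10 mm of the bed's centre), let go, with the lever still locked (horizontal distance between each of blank_1, blank_2, blank_3, blank_4 and bed below 0.01 m and z of each of blank_1, blank_2, blank_3, blank_4 in the frame of bed above -0.003 m and angle between the z axis of each of blank_1, blank_2, blank_3, blank_4 and the z axis of bed, either way round below 0.08 rad and linear speed of each of blank_1, blank_2, blank_3, blank_4 below 0.02 m/s and contact force between the fingers and blank_1 below 0.3 N and contact force between the fingers and blank_2 below 0.3 N and contact force between the fingers and blank_3 below 0.3 N and contact force between the fingers and blank_4 below 0.3 N and value of joint catch below 0.007 m and value of joint lever below 0.1 rad), for 0.2 s.
2. the cap sits upright on top of the stack, centred within 10 mm, let go, with the lever still locked (horizontal distance between cap and bed below 0.01 m and angle between cap's own z axis and vertical below 0.1 rad and z of each of blank_1, blank_2, blank_3, blank_4 in the frame of cap below 0.004 m and value of joint catch below 0.007 m and value of joint lever below 0.1 rad and linear speed of cap below 0.02 m/s and contact force between the fingers and cap below 0.3 N), for 0.2 s.
3. the safety catch is slid open (28 mm or more) (value of joint catch above 0.028 m and horizontal distance between cap and bed below 0.01 m and angle between cap's own z axis and vertical below 0.1 rad and z of each of blank_1, blank_2, blank_3, blank_4 in the frame of cap below 0.004 m), for 0.1 s.
4. the lever's foot presses the capped stack with more than 6 N for 0.3 s (contact force between lever and cap above 6 N and horizontal distance between each of cap, blank_1, blank_2, blank_3, blank_4 and bed below 0.01 m and angle between cap's own z axis and vertical below 0.1 rad and z of each of blank_1, blank_2, blank_3, blank_4 in the frame of cap below 0.004 m), for 0.3 s.
5. the lever is back upright (within 0.1 rad) (value of joint lever below 0.1 rad), for 0.2 s.
6. the catch is closed again (within 7 mm) (value of joint catch below 0.007 m and value of joint lever below 0.1 rad), for 0.2 s.
At the end, for the whole second after the job is handed in: Every blank lies flat in one stack on the bed, each within 10 mm of the bed's centre; the lever is upright within 0.1 rad and the catch closed within 7 mm; the cap stands boss up on its stand within 15 mm of its centre; all at rest (all of step 6 and horizontal distance between each of blank_1, blank_2, blank_3, blank_4 and bed below 0.01 m and z of each of blank_1, blank_2, blank_3, blank_4 in the frame of bed above -0.003 m and angle between the z axis of each of blank_1, blank_2, blank_3, blank_4 and the z axis of bed, either way round below 0.08 rad and linear speed of each of blank_1, blank_2, blank_3, blank_4, cap below 0.02 m/s and contact force between the fingers and blank_1 below 0.3 N and contact force between the fingers and blank_2 below 0.3 N and contact force between the fingers and blank_3 below 0.3 N and contact force between the fingers and blank_4 below 0.3 N and horizontal distance between cap and stand below 0.015 m and z of cap in the frame of stand above 0.006 m and angle between cap's own z axis and vertical below 0.1 rad); the robot touches nothing.
It fails at once if the catch is closed while the lever is off upright (over 0.3 rad) (value of joint lever above 0.3 rad and value of joint catch below 0.01 m).
It fails at once if the flux bottle is pushed more than 30 mm or tipped over (distance of flux_bottle from where it was at the start of the episode above 0.03 m or angle between flux_bottle's own z axis and vertical above 0.5 rad).
It fails at once if the hammer is pushed more than 30 mm or tipped over (distance of hammer from where it was at the start of the episode above 0.03 m).
It fails at once if the jar of tools is pushed more than 30 mm or tipped over (distance of tool_jar from where it was at the start of the episode above 0.03 m or angle between tool_jar's own z axis and vertical above 0.5 rad).
Of blank_1, blank_2, blank_3, blank_4 only 2 to 3 are there at a start; the rules pass over those that are not, and their reading is None.
At some moment in a run one of blank_1, blank_2, blank_3, blank_4 may be knocked a few centimetres aside while the robot is not near it.
Once in a run the grip may slacken for a moment while it holds something.
It also fails if it takes over 210 s, if anything falls off the work surface, if the arm or the gripper's body presses on something with over 40 N, if the wrist force passes 120 N, or if a joint passes its speed limit or range.

## Working session

There is one attempt and no reset: what is moved stays moved. The work goes in short steps, Python scripts to look and compute and a tool call to move; the robot and the scene stay as the last step left them, time stands still between calls to the robot, and variables do not carry over. Pictures are saved under pics/ and viewed, at most 14 in all, crops included, and the job is handed in when it is done.

Besides the shell and the picture viewer there is one more tool, called after "Call:" as name(argument=value, ...), one argument or row to a line, values as JSON. apply_moves: Moves the arm, as the interface text tells. Its arguments: {"type":"object","properties":{"targets":{"type":"array","items":{"type":"object","properties":{"dp":{"type":"array","items":{"type":"number"}},"yaw":{"type":"number"}}}},"grip":{"type":"number"},"squeeze":{"type":"number"}},"required":["targets"]}

```bash
mkdir -p pics; cat > h.py <<'E'
import numpy as np, cv2
from plant import get_state, cams, r
def cap(name,fn=None):
    c=cams.capture(name)
    if fn: cv2.imwrite('pics/'+fn,c['image'][:,:,::-1])
    return c
def world(c):
    h,w=c['range_z'].shape
    u,v=np.meshgrid(np.arange(w),np.arange(h)); z=c['range_z']
    P=np.stack([(u-c['cx'])/c['fx']*z,(v-c['cy'])/c['fy']*z,z],-1)
    W=(P-c['t'])@np.array(c['R']); W[z==0]=np.nan
    return W
E
python3 - <<'E'
from h import *
s=get_state(); print(s)
for n in('top','side'):
    c=cap(n,n+'1.png'); np.savez(n+'1.npz',**c); print(n,c['fx'],c['R'],c['t'])
E
```

```text
{'time_s': 0.0, 'joints': array([ 8.17105924e+01,  2.05914703e+01,  6.35268766e-01, -2.05174858e-02,
       -7.01342309e+01, -1.65057307e+01]), 'qd': array([ 0.0649198 , -0.048048  ,  0.0644769 ,  0.02922563,  0.09599529,
        0.11668052]), 'joint_torque': array([ 1.38869789e-03, -5.82719314e+01,  2.93048644e+01,  6.99741885e+00,
        6.85591658e-03, -1.58814692e-04]), 'tcp_pos': array([0.2829109 , 0.61233594, 0.22573238]), 'eef_rot': array([ 1.79907814e+02, -7.20242778e-03, -2.48021199e+01]), 'contact_force': array([-0.44021552,  0.8252396 , -0.13873102]), 'moment': array([ 0.00635867,  0.0354925 , -0.00088456]), 'gripper_force': 0.0, 'gripper_width': 0.08806565833721586}
top 395.46977615236943 [[-0.00847117 -0.99994584  0.00604561]
 [-0.99261228  0.00767696 -0.1210864 ]
 [ 0.12103343 -0.00702669 -0.99262356]] [0.02705125 0.63062704 1.34673837]
side 438.37838747912343 [[ 0.70120152 -0.71280615 -0.01496071]
 [-0.56780362 -0.54562331 -0.61635562]
 [ 0.43117917  0.44068425 -0.7873258 ]] [-0.3968132   0.48425994  1.15081282]
```

View pics/top1.png

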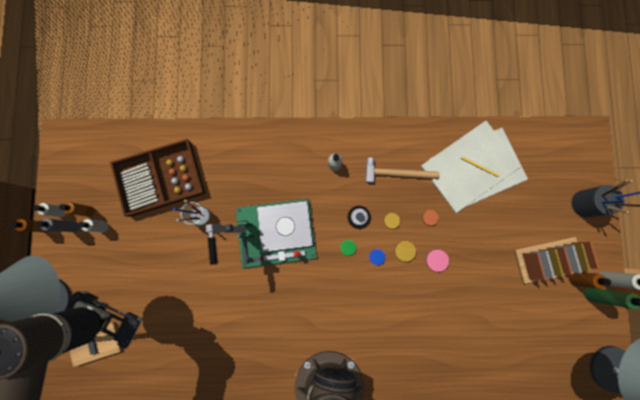

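View pics/side1.png

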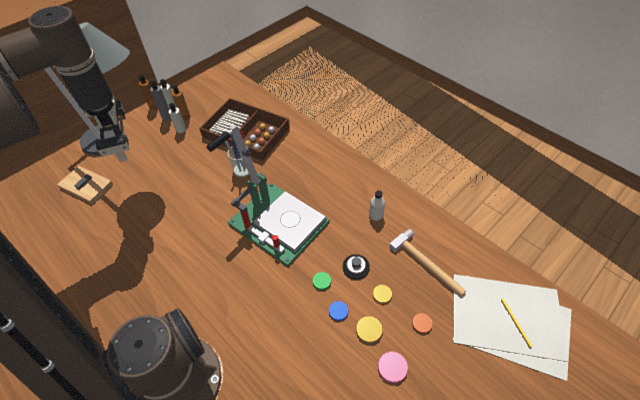

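The top view shows brass-coloured discs at (392,221) and (405,251), with the first one smaller. It also shows copper at (431,217), green at (348,247), blue at (377,257), pink at (437,261), the cap on its stand at (360,217) and the press ring at (286,227). The blanks meant are the copper disc and the smaller brass disc. I'll measure them and confirm that in an enlarged crop.

```bash
cat > m1.py <<'E'
from h import *
c=dict(np.load('top1.npz')); W=world(c); s=dict(np.load('side1.npz')); S=world(s)
hsv=cv2.cvtColor(c['image'],cv2.COLOR_RGB2HSV); hs=cv2.cvtColor(s['image'],cv2.COLOR_RGB2HSV)
def blobs(W,zlo,zhi,x0,x1,y0,y1,img,tag,sat=None,amin=40):
    m=((W[...,2]>zlo)&(W[...,2]<zhi)&(W[...,0]>x0)&(W[...,0]<x1)&(W[...,1]>y0)&(W[...,1]<y1)).astype(np.uint8)
    n,l,st,ce=cv2.connectedComponentsWithStats(m)
    for i in range(1,n):
        if st[i,4]<amin: continue
        p=W[l==i]; q=p[:,:2]; (cx,cy),rad=cv2.minEnclosingCircle(q.astype(np.float32))
        mid=(q.max(0)+q.min(0))/2
        print(tag,ce[i].round(0),st[i,4],'mean',q.mean(0).round(4),'mid',mid.round(4),'ext',np.ptp(q,axis=0).round(3),'z',np.median(p[:,2]).round(4),img[l==i].mean(0).round(0))
blobs(W,.007,.02,.25,.65,-.35,.15,c['image'],'top')
blobs(S,.007,.02,.25,.65,-.35,.15,s['image'],'side')
blobs(W,.03,.05,.25,.65,-.35,.05,c['image'],'topcap',amin=10)
blobs(S,.03,.05,.25,.65,-.35,.05,s['image'],'sidecap',amin=10)
for n,w,img in(('top',W,c['image']),('side',S,s['image'])):
    m=((abs(w[...,2]-.035)<.005)&(w[...,0]>.3)&(w[...,0]<.7)&(w[...,1]>0)&(w[...,1]<.4)&(img.min(-1)>110)).astype(np.uint8)
    nn,l,st,ce=cv2.connectedComponentsWithStats(m); i=1+np.argmax(st[1:,4]); 
    p=w[l==i]; m=l==i
    hull=cv2.convexHull(np.argwhere(m)[:,::-1].astype(np.int32))
    print(n,'bed rect',cv2.minAreaRect((p[:,:2]*1000).astype(np.float32)),np.median(p[:,2]))
    hm=np.zeros(m.shape,np.uint8); cv2.fillConvexPoly(hm,hull,1)
    g=img.max(-1); print(cv2.boundingRect(hull))
a=c['image'][190:280,230:450]; b=s['image'][180:390,220:450]
cv2.imwrite('pics/ct.png',cv2.resize(a,None,fx=3.6,fy=3.6,interpolation=3)[:,:,::-1])
cv2.imwrite('pics/cs.png',cv2.resize(b,None,fx=2.8,fy=2.8,interpolation=3)[:,:,::-1])
E
python3 m1.py
```

```text
top [303. 240.] 505 mean [0.4995 0.0849] mid [0.5349 0.0954] ext [0.226 0.109] z 0.0148 [68. 94. 75.]
top [359. 217.] 264 mean [ 0.5788 -0.1135] mid [ 0.5801 -0.113 ] ext [0.082 0.079] z 0.0118 [84. 79. 77.]
top [392. 220.] 181 mean [ 0.5658 -0.2306] mid [ 0.5647 -0.2314] ext [0.054 0.055] z 0.0122 [183. 148.  61.]
top [348. 247.] 182 mean [ 0.4722 -0.0733] mid [ 0.4724 -0.0736] ext [0.049 0.053] z 0.0118 [ 51. 145.  66.]
top [406. 251.] 314 mean [ 0.458  -0.2734] mid [ 0.455  -0.2729] ext [0.074 0.07 ] z 0.0153 [178. 143.  59.]
top [377. 257.] 193 mean [ 0.438 -0.174] mid [ 0.4384 -0.1747] ext [0.052 0.054] z 0.0121 [ 44.  86. 179.]
side [292. 247.] 568 mean [0.4863 0.0757] mid [0.5294 0.0939] ext [0.225 0.112] z 0.0141 [ 69. 103.  83.]
side [356. 267.] 336 mean [ 0.5712 -0.1162] mid [ 0.5756 -0.1133] ext [0.083 0.084] z 0.0111 [103. 100. 100.]
side [322. 280.] 248 mean [ 0.4674 -0.0727] mid [ 0.4683 -0.073 ] ext [0.055 0.058] z 0.0112 [106. 205. 124.]
side [382. 294.] 258 mean [ 0.5607 -0.2302] mid [ 0.5617 -0.2305] ext [0.055 0.054] z 0.0113 [238. 213. 112.]
side [338. 311.] 278 mean [ 0.4333 -0.174 ] mid [ 0.4341 -0.1736] ext [0.055 0.054] z 0.0111 [ 94. 142. 231.]
side [369. 329.] 533 mean [ 0.4517 -0.2739] mid [ 0.4517 -0.2741] ext [0.073 0.072] z 0.0147 [231. 205. 107.]
topcap [360. 216.] 59 mean [ 0.5795 -0.1131] mid [ 0.5793 -0.1135] ext [0.028 0.029] z 0.0401 [87. 90. 93.]
sidecap [356. 262.] 78 mean [ 0.5744 -0.1138] mid [ 0.5754 -0.1132] ext [0.029 0.028] z 0.0386 [104. 105. 108.]
top bed rect ((547.301513671875, 149.90625), (155.98141479492188, 174.38365173339844), 6.868117809295654) 0.035270022176903365
(258, 201, 54, 50)
side bed rect ((542.7634887695312, 150.1518096923828), (158.01205444335938, 176.3337860107422), 7.244138717651367) 0.034665808578840426
(257, 192, 68, 58)
```

View pics/cs.png

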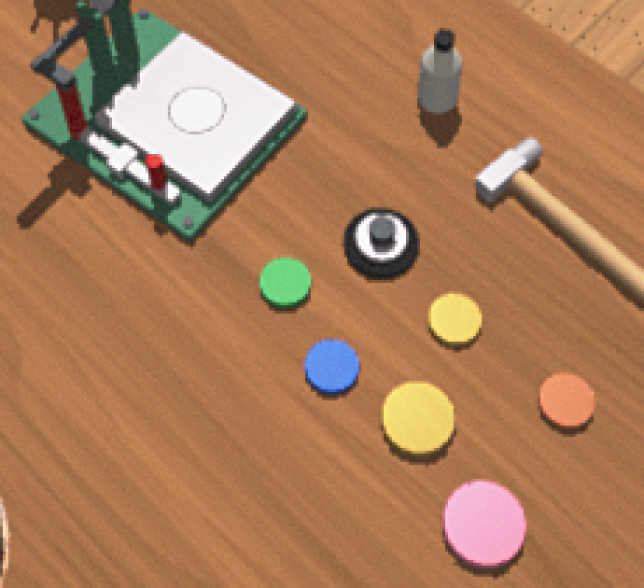

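View pics/ct.png

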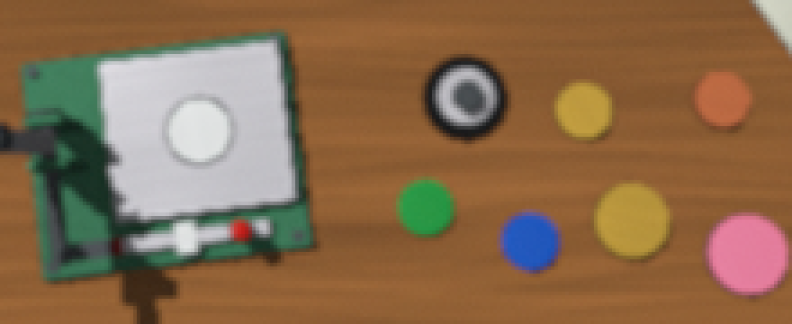

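In both crops the small yellow/brass disc is about 55 mm across and the large one about 73 mm, so the small one at top (392,221) is blank_2. The orange disc is blank_1 and there are no silver ones. I'll measure the copper disc, ring, knob and lever next.

```bash
cat > m2.py <<'E'
exec(open('m1.py').read().split("blobs(W,.007")[0])
blobs(W,.007,.02,.25,.65,-.45,-.3,c['image'],'top',amin=50)
blobs(S,.007,.02,.25,.75,-.45,-.3,s['image'],'side',amin=50)
th=np.radians(7.05)
for n,w,im,b0 in(('top',W,c['image'],(.5473,.1499)),('side',S,s['image'],(.5428,.1502))):
    h=cv2.cvtColor(im,cv2.COLOR_RGB2HSV)
    # red knob
    m=((h[...,0]<8)|(h[...,0]>172))&(h[...,1]>150)&(w[...,2]>.02)&(w[...,2]<.13)&(w[...,0]>.35)&(w[...,0]<.6)&(w[...,1]>0)&(w[...,1]<.35)
    nn,l,st,ce=cv2.connectedComponentsWithStats(m.astype(np.uint8))
    for i in range(1,nn):
        if st[i,4]>6:
            p=w[l==i]; print(n,'red',ce[i].round(),st[i,4],p.mean(0).round(4),p.max(0).round(3))
            q=p[:,:2]-(np.array(b0)-2.5e-3*np.array([-np.sin(th),np.cos(th)])); print('  press frame top',(q[p[:,2]>p[:,2].max()-.006].mean(0)@np.array([[np.cos(th),-np.sin(th)],[np.sin(th),np.cos(th)]])).round(4))
    # bystanders / lever
    for nm,bx in(('lever',(.38,.56,.2,.45,.28,.42)),('jar',(.45,.75,.3,.5,.06,.25)),('bottle',(.6,.8,-.15,.05,.08,.14)),('hammer',(.6,.8,-.4,-.1,.008,.06))):
        k=(w[...,0]>bx[0])&(w[...,0]<bx[1])&(w[...,1]>bx[2])&(w[...,1]<bx[3])&(w[...,2]>bx[4])&(w[...,2]<bx[5])
        p=w[k]
        if len(p): print(n,nm,len(p),p.min(0).round(3),p.max(0).round(3),np.median(p,0).round(3))
    # ring: dark-ish ring pixels on the bed
    cc=np.array(b0)-2.5e-3*np.array([-np.sin(th),np.cos(th)])
    d=np.hypot(w[...,0]-cc[0],w[...,1]-cc[1]); g=im.astype(float).mean(-1)
    k=(d<.042)&(abs(w[...,2]-.035)<.006); inn=(d<.02)&k; out=(d>.038)&k
    loc=cv2.blur(g,(9,9))-g
    q=w[k&(d>.024)][:,:2]; wt=np.clip(loc[k&(d>.024)]-3,0,None)
    A=np.c_[2*q,np.ones(len(q))]*np.sqrt(wt)[:,None]; sol=np.linalg.lstsq(A,(q**2).sum(1)*np.sqrt(wt),rcond=None)[0]
    print(n,'ring',sol[:2].round(4),'dia',2*np.sqrt(sol[2]+sol[0]**2+sol[1]**2),'vs',cc.round(4), g[inn].mean(),g[out].mean())
E
python3 m2.py
```

```text
top [430. 217.] 184 mean [ 0.5755 -0.3668] mid [ 0.5759 -0.3673] ext [0.05  0.053] z 0.0122 [180. 102.  64.]
top [437. 260.] 346 mean [ 0.4241 -0.384 ] mid [ 0.4245 -0.3843] ext [0.076 0.076] z 0.0159 [221. 122. 151.]
side [450. 285.] 96 mean [ 0.7175 -0.3562] mid [ 0.7229 -0.3542] ext [0.028 0.108] z 0.0159 [132. 107.  83.]
side [422. 323.] 290 mean [ 0.5706 -0.3676] mid [ 0.5711 -0.3675] ext [0.056 0.053] z 0.0109 [229. 143. 101.]
side [393. 367.] 689 mean [ 0.4182 -0.3853] mid [ 0.4198 -0.3848] ext [0.078 0.076] z 0.0155 [240. 170. 199.]
top red [297. 254.] 23 [0.4511 0.1048 0.0794] [0.46  0.111 0.085]
  press frame top [-0.1013 -0.0315]
top lever 371 [0.428 0.304 0.281] [0.537 0.335 0.343] [0.487 0.318 0.336]
top jar 345 [0.518 0.302 0.06 ] [0.626 0.491 0.249] [0.592 0.452 0.095]
top bottle 110 [ 0.752 -0.048  0.08 ] [ 0.789 -0.006  0.128] [ 0.768 -0.028  0.092]
top hammer 755 [ 0.6   -0.399  0.008] [ 0.8   -0.102  0.033] [ 0.735 -0.239  0.023]
top ring [0.5472 0.1484] dia 0.06640283733726605 vs [0.5476 0.1474] 225.125 199.6222222222222
side red [246. 219.] 88 [0.4293 0.2246 0.0732] [0.439 0.235 0.115]
  press frame top [-0.1041  0.0908]
side red [275. 241.] 52 [0.4454 0.1023 0.0657] [0.464 0.148 0.08 ]
  press frame top [-0.1019 -0.0313]
side lever 386 [0.423 0.301 0.282] [0.533 0.34  0.342] [0.491 0.316 0.332]
side jar 314 [0.513 0.3   0.06 ] [0.625 0.494 0.249] [0.565 0.441 0.094]
side bottle 130 [ 0.749 -0.047  0.08 ] [ 0.785 -0.009  0.124] [ 0.763 -0.032  0.094]
side hammer 907 [ 0.6   -0.4    0.008] [ 0.788 -0.101  0.032] [ 0.727 -0.249  0.022]
side ring [0.5436 0.1489] dia 0.06468833852811176 vs [0.5431 0.1477] 245.06666666666663 240.34136546184737
```

Call:
apply_moves(
  targets=[
    {"dp": [0, 0, 0.16], "yaw": 0},
    {"dp": [0, 0, 0.16], "yaw": 0},
    {"dp": [0, 0, 0.16], "yaw": 0},
    {"dp": [0, 0, 0.16], "yaw": 0},
    {"dp": [0, 0, 0.16], "yaw": 0},
    {"dp": [0, 0, 0.16], "yaw": 0},
  ],
  grip=-0.6,
  squeeze=30,
)

```text
time_s: 0.6
tcp_pos: [0.2833, 0.6133, 0.3892]
eef_rot: [-179.8, 0.1, -24.8]
contact_force: [0.7, 0.0, -2.1]
gripper_width: 0.0702
gripper_force: 0.0
```

Call:
apply_moves(
  targets=[
    {"dp": [0.28, -0.844, 0], "yaw": 0},
    {"dp": [0.28, -0.844, 0], "yaw": 0},
    {"dp": [0.28, -0.844, 0], "yaw": 0},
    {"dp": [0.28, -0.844, 0], "yaw": 0},
    {"dp": [0.28, -0.844, 0], "yaw": -5},
    {"dp": [0.28, -0.844, 0], "yaw": -10},
    {"dp": [0.28, -0.844, 0], "yaw": -15},
    {"dp": [0.28, -0.844, 0], "yaw": -20},
    {"dp": [0.28, -0.844, 0], "yaw": -25},
    {"dp": [0.28, -0.844, 0], "yaw": -30},
    {"dp": [0.28, -0.844, 0], "yaw": -35},
    {"dp": [0.28, -0.844, 0], "yaw": -40},
    {"dp": [0.28, -0.844, 0], "yaw": -45},
    {"dp": [0.28, -0.844, 0], "yaw": -50},
    {"dp": [0.28, -0.844, 0], "yaw": -55},
    {"dp": [0.28, -0.844, 0], "yaw": -58.2},
    {"dp": [0.28, -0.844, 0], "yaw": -58.2},
    {"dp": [0.28, -0.844, 0], "yaw": -58.2},
    {"dp": [0.28, -0.844, 0], "yaw": -58.2},
    {"dp": [0.28, -0.844, 0], "yaw": -58.2},
  ],
)

```text
time_s: 2.27
tcp_pos: [0.5451, -0.1803, 0.385]
eef_rot: [179.9, 0.0, -83.0]
contact_force: [2.2, 1.1, 0.7]
gripper_width: 0.07
gripper_force: 0.0
```

Call:
apply_moves(
  targets=[
    {"dp": [0.01, -0.03, -0.26], "yaw": 0},
    {"dp": [0.01, -0.03, -0.26], "yaw": 0},
    {"dp": [0.01, -0.03, -0.26], "yaw": 0},
    {"dp": [0.01, -0.03, -0.26], "yaw": 0},
    {"dp": [0.01, -0.03, -0.26], "yaw": 0},
    {"dp": [0.01, -0.03, -0.26], "yaw": 0},
    {"dp": [0.01, -0.03, -0.26], "yaw": 0},
    {"dp": [0.01, -0.03, -0.26], "yaw": 0},
    {"dp": [0.01, -0.03, -0.26], "yaw": 0},
    {"dp": [0.01, -0.03, -0.26], "yaw": 0},
  ],
)

```text
time_s: 3.1
tcp_pos: [0.5571, -0.2083, 0.1291]
eef_rot: [-179.8, -0.1, -83.0]
contact_force: [0.7, 0.1, -0.1]
gripper_width: 0.07
gripper_force: 0.0
```

```bash
cat > look.py <<'E'
from h import *
def disc(name,col,W=None):
    c=cams.capture(name); W=world(c); h=cv2.cvtColor(c['image'],cv2.COLOR_RGB2HSV)
    lo,hi=col; m=(h[...,0]>=lo)&(h[...,0]<=hi)&(h[...,1]>110)&(W[...,2]>.006)&(W[...,2]<.3)&(W[...,0]>.3)&(W[...,0]<.66)&(W[...,1]<.3)
    n,l,st,ce=cv2.connectedComponentsWithStats(m.astype(np.uint8))
    for i in range(1,n):
        if st[i,4]>60:
            p=W[l==i]; print(name,ce[i].round(),st[i,4],((p.max(0)+p.min(0))/2).round(4),np.ptp(p,axis=0).round(3),'z',np.median(p[:,2]).round(4))
if __name__=='__main__':
    s=get_state(); print(s['time_s'],s['tcp_pos'].round(4),s['eef_rot'].round(2))
    for n in('top','side'):
        print('brass'); disc(n,(20,30)); print('copper'); disc(n,(5,15))
E
python3 look.py
```

```text
3.1 [ 0.5571 -0.2083  0.1291] [-1.7982e+02 -7.0000e-02 -8.2960e+01]
brass
top [582. 256.] 200 [ 0.434  -0.8379  0.0969] [0.083 0.025 0.045] z 0.0985
top [405. 254.] 212 [ 0.4444 -0.2509  0.123 ] [0.045 0.113 0.234] z 0.0158
top [556. 263.] 199 [ 0.414  -0.7496  0.0958] [0.084 0.021 0.047] z 0.0976
copper
top [590. 254.] 260 [ 0.4444 -0.8828  0.0635] [0.113 0.097 0.114] z 0.098
top [579. 272.] 655 [ 0.3942 -0.8663  0.082 ] [0.144 0.195 0.151] z 0.0952
top [533. 266.] 446 [ 0.4007 -0.7219  0.0635] [0.098 0.082 0.114] z 0.0653
top [628. 290.] 73 [ 0.319  -1.0099  0.0613] [0.013 0.024 0.111] z 0.0608
brass
side [382. 293.] 209 [ 0.5314 -0.2307  0.1012] [0.116 0.054 0.189] z 0.0114
side [369. 329.] 355 [ 0.4527 -0.2735  0.0141] [0.07  0.071 0.014] z 0.0148
copper
side [422. 323.] 305 [ 0.5715 -0.3672  0.0117] [0.055 0.054 0.011] z 0.0111
```

Call:
apply_moves(
  targets=[
    {"dp": [0.006, -0.023, -0.03], "yaw": 0},
    {"dp": [0.006, -0.023, -0.06], "yaw": 0},
    {"dp": [0.006, -0.023, -0.09], "yaw": 0},
    {"dp": [0.006, -0.023, -0.105], "yaw": 0},
    {"dp": [0.006, -0.023, -0.105], "yaw": 0},
    {"dp": [0.006, -0.023, -0.105], "yaw": 0},
    {"dp": [0.006, -0.023, -0.105], "yaw": 0},
  ],
)

```text
time_s: 3.88
tcp_pos: [0.5629, -0.2313, 0.0235]
eef_rot: [-179.9, -0.1, -83.0]
contact_force: [0.6, 0.1, 0.6]
gripper_width: 0.0702
gripper_force: 0.0
```

Call:
apply_moves(
  targets=[
    {"dp": [0, 0, 0], "yaw": 0},
    {"dp": [0, 0, 0], "yaw": 0},
    {"dp": [0, 0, 0], "yaw": 0},
    {"dp": [0, 0, 0], "yaw": 0},
    {"dp": [0, 0, 0], "yaw": 0},
    {"dp": [0, 0, 0], "yaw": 0},
  ],
  grip=1,
  squeeze=40,
)

```text
time_s: 4.38
tcp_pos: [0.5616, -0.2312, 0.0219]
eef_rot: [-180.0, -0.0, -83.0]
contact_force: [0.9, 0.9, -0.1]
gripper_width: 0.0355
gripper_force: 0.0
```

```bash
python3 - <<'E'
from h import *
print(get_state()['gripper_width'],get_state()['contact_force'],get_state()['tcp_pos'])
c=cap('side'); a=c['image'][230:350,300:460]
cv2.imwrite('pics/g1.png',cv2.resize(a,None,fx=4.5,fy=4.5,interpolation=3)[:,:,::-1])
E
```

```text
0.03549702704576601 [ 0.94786923  0.88685066 -0.08842063] [ 0.56158662 -0.23122209  0.02189757]
```

View pics/g1.png

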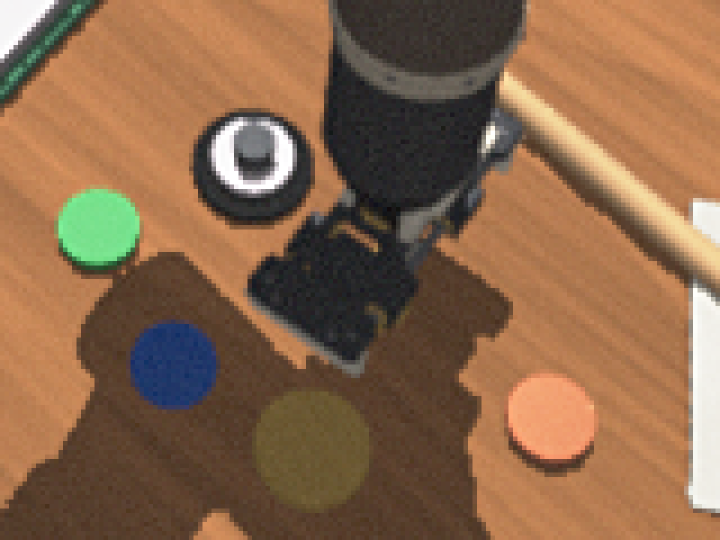

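The brass disc is hidden by the gripper, and the width of 35 mm means it isn't held. I'll raise and look.

Call:
apply_moves(
  targets=[
    {"dp": [0, 0, 0.03], "yaw": 0},
    {"dp": [0, 0, 0.06], "yaw": 0},
    {"dp": [0, 0, 0.1], "yaw": 0},
    {"dp": [-0.05, 0.05, 0.15], "yaw": 0},
    {"dp": [-0.09, 0.09, 0.18], "yaw": 0},
    {"dp": [-0.09, 0.09, 0.18], "yaw": 0},
  ],
  grip=-0.6,
)

```text
time_s: 4.93
tcp_pos: [0.486, -0.1562, 0.1893]
eef_rot: [180.0, 0.0, -83.1]
contact_force: [0.8, 1.6, 1.1]
gripper_width: 0.0654
gripper_force: 0.0
```

```bash
python3 look.py; python3 - <<'E'
from h import *
c=cap('side'); a=c['image'][200:350,300:500]
cv2.imwrite('pics/g2.png',cv2.resize(a,None,fx=4,fy=4,interpolation=3)[:,:,::-1])
E
```

```text
4.9333 [ 0.486  -0.1562  0.1893] [ 1.800e+02  1.000e-02 -8.307e+01]
brass
top [582. 257.] 202 [ 0.4305 -0.861   0.0697] [0.09  0.068 0.103] z 0.0991
top [556. 263.] 200 [ 0.4139 -0.7507  0.0968] [0.085 0.019 0.047] z 0.0968
copper
top [431. 216.] 158 [ 0.576  -0.3717  0.0127] [0.05  0.062 0.013] z 0.0118
top [590. 254.] 260 [ 0.4478 -0.8934  0.0631] [0.106 0.126 0.112] z 0.0982
top [579. 272.] 652 [ 0.3976 -0.8734  0.0836] [0.137 0.21  0.155] z 0.0949
top [533. 266.] 446 [ 0.4009 -0.7188  0.0652] [0.097 0.076 0.105] z 0.0649
top [628. 290.] 71 [ 0.3196 -1.0089  0.0628] [0.013 0.019 0.111] z 0.0638
brass
side [382. 293.] 242 [ 0.5612 -0.23    0.0116] [0.054 0.053 0.011] z 0.0116
side [369. 330.] 371 [ 0.4526 -0.2733  0.0144] [0.07  0.07  0.017] z 0.0147
copper
side [422. 323.] 306 [ 0.5711 -0.3687  0.0121] [0.055 0.057 0.012] z 0.0109
```

View pics/g2.png

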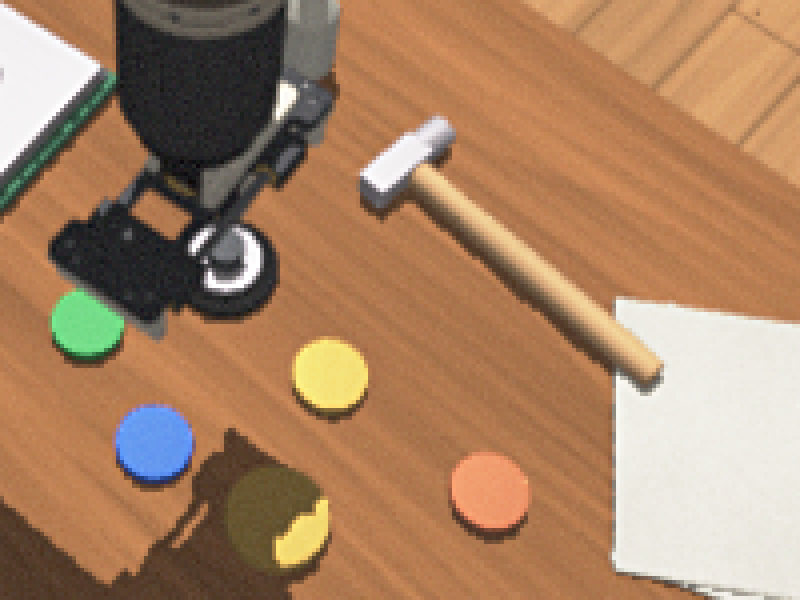

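The brass disc is unmoved at (382,293) in the side view, so the fingers closed above it. I'll check the real fingertip position against the reported TCP.

```bash
python3 - <<'E'
from h import *
s=get_state(); print(s['tcp_pos'].round(4),s['eef_rot'].round(2),s['gripper_width'],s['joints'].round(2))
c=cap('side'); W=world(c); t=s['tcp_pos']
d=np.hypot(W[...,0]-t[0],W[...,1]-t[1])
k=(d<.09)&(W[...,2]>.1)&(W[...,2]<.26)
p=W[k]; R=np.radians(7); q=(p[:,:2]-t[:2])@np.array([[np.cos(R),-np.sin(R)],[np.sin(R),np.cos(R)]])
for z in np.arange(.13,.26,.01):
    m=(p[:,2]>=z)&(p[:,2]<z+.01)
    if m.sum(): print(round(z,3),m.sum(),q[m].min(0).round(3),q[m].max(0).round(3))
a=c['image'][210:300,290:410]
cv2.imwrite('pics/g3.png',cv2.resize(a,None,fx=6,fy=6,interpolation=3)[:,:,::-1])
E
```

```text
[ 0.4871 -0.1564  0.1889] [-179.93   -0.    -82.96] 0.07005918990202127 [  4.21   6.78 -22.87  -0.   -60.28   2.84]
0.18 1 [ 0.038 -0.009] [ 0.038 -0.009]
0.19 4 [ 0.032 -0.012] [0.048 0.004]
0.2 4 [ 0.032 -0.012] [0.042 0.   ]
0.21 4 [ 0.033 -0.007] [ 0.033 -0.004]
0.22 7 [ 0.033 -0.011] [ 0.05  -0.006]
0.23 6 [ 0.036 -0.012] [ 0.05  -0.011]
0.24 1 [ 0.042 -0.013] [ 0.042 -0.013]
0.25 13 [-0.09  -0.039] [0.081 0.005]
```

View pics/g3.png

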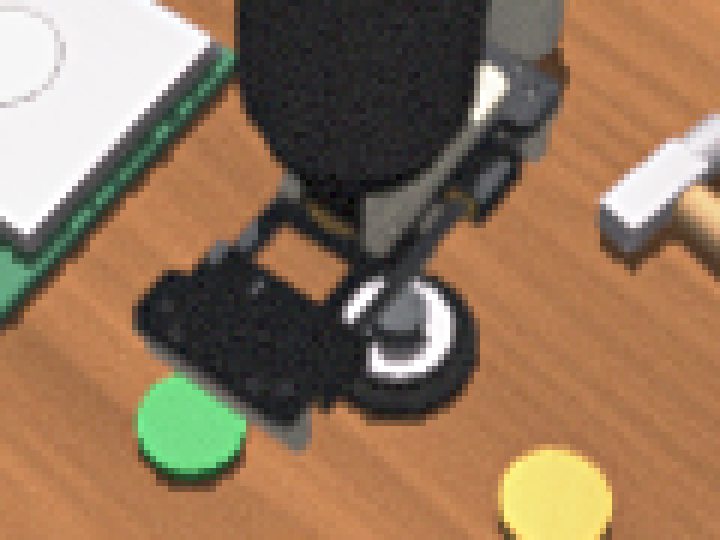

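Call:
apply_moves(
  targets=[
    {"dp": [0.013, 0.14, -0.02], "yaw": 0},
    {"dp": [0.013, 0.14, -0.02], "yaw": 0},
    {"dp": [0.013, 0.14, -0.02], "yaw": 0},
    {"dp": [0.013, 0.14, -0.02], "yaw": 0},
    {"dp": [0.013, 0.14, -0.06], "yaw": 0},
    {"dp": [0.013, 0.14, -0.1], "yaw": 0},
    {"dp": [0.013, 0.14, -0.12], "yaw": 0},
    {"dp": [0.013, 0.14, -0.12], "yaw": 0},
    {"dp": [0.013, 0.14, -0.12], "yaw": 0},
  ],
)

```text
time_s: 5.98
tcp_pos: [0.4994, -0.0175, 0.067]
eef_rot: [179.7, -0.1, -83.0]
contact_force: [0.6, 0.8, 0.0]
gripper_width: 0.07
gripper_force: 0.0
```

```bash
python3 - <<'E'
from h import *
s=get_state(); t=s['tcp_pos']; print(t.round(4),s['eef_rot'].round(2),s['gripper_width'])
for n in('side','top'):
    c=cap(n); W=world(c); 
    d=np.hypot(W[...,0]-t[0],W[...,1]-t[1])
    k=(d<.09)&(W[...,2]>.01)&(W[...,2]<.16)&(W[...,1]<.045)&(W[...,1]>-.04)
    p=W[k]; R=np.radians(7); q=(p[:,:2]-t[:2])@np.array([[np.cos(R),-np.sin(R)],[np.sin(R),np.cos(R)]])
    for z in np.arange(.0,.16,.01):
        m=(p[:,2]>=z)&(p[:,2]<z+.01)
        if m.sum(): print(n,round(z,3),m.sum(),q[m].min(0).round(3),q[m].max(0).round(3))
    if n=='side':
        uv=c['R']@t+c['t']; u,v=int(uv[0]/uv[2]*c['fx']+c['cx']),int(uv[1]/uv[2]*c['fy']+c['cy']); print(u,v)
        tp=[]
        for sx in(-1,1):
            X=t+np.array([np.cos(R)*.035*sx,np.sin(R)*.035*sx,-.022]); y=c['R']@X+c['t']; tp.append((y[0]/y[2]*c['fx']+c['cx']-u+55,y[1]/y[2]*c['fy']+c['cy']-v+45))
        a=c['image'][v-45:v+45,u-55:u+55]; im=cv2.resize(a,None,fx=6,fy=6,interpolation=3)[:,:,::-1].copy()
        for x in tp: cv2.drawMarker(im,(int(x[0]*6),int(x[1]*6)),(255,0,255),0,14,1)
        cv2.imwrite('pics/g4.png',im)
E
```

```text
[ 0.4994 -0.0175  0.067 ] [ 1.7973e+02 -8.0000e-02 -8.3030e+01] 0.07004477096036323
side 0.01 8 [-0.06   0.063] [-0.044  0.069]
side 0.06 2 [ 0.033 -0.006] [ 0.036 -0.004]
side 0.07 12 [-0.052 -0.011] [0.047 0.011]
side 0.08 12 [-0.054 -0.013] [0.047 0.006]
side 0.09 5 [ 0.033 -0.011] [0.047 0.001]
side 0.1 2 [ 0.035 -0.003] [ 0.039 -0.002]
side 0.11 5 [ 0.032 -0.01 ] [ 0.044 -0.006]
side 0.12 5 [ 0.036 -0.013] [ 0.04  -0.008]
side 0.13 13 [-0.09  -0.031] [0.081 0.017]
side 0.14 22 [-0.089 -0.032] [0.079 0.026]
side 0.15 98 [-0.06 -0.03] [0.067 0.038]
315 253
top 0.15 44 [-0.064 -0.015] [0.072 0.037]
```

View pics/g4.png

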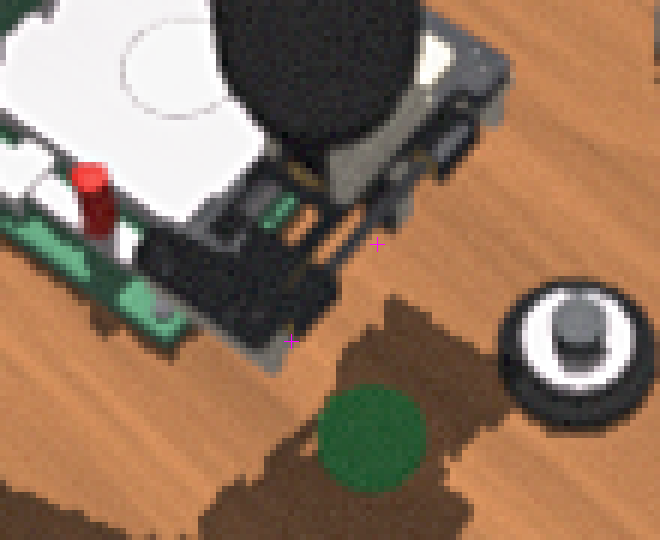

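The fingertips look 10 mm or more higher than stated relative to the reported TCP. I'll check with a guarded touch on the bare bench here.

Call:
apply_moves(
  targets=[
    {"dp": [0, 0, -0.025], "yaw": 0},
    {"dp": [0, 0, -0.045], "yaw": 0},
    {"dp": [0, 0, -0.05], "yaw": 0},
    {"dp": [0, 0, -0.05], "yaw": 0},
    {"dp": [0, 0, -0.05], "yaw": 0},
  ],
)

```text
time_s: 6.5
tcp_pos: [0.501, -0.0165, 0.0199]
eef_rot: [-179.9, 0.0, -83.0]
contact_force: [0.7, 0.4, 0.2]
gripper_width: 0.0703
gripper_force: 0.0
```

Call:
apply_moves(
  targets=[
    {"dp": [0, 0, -0.001], "yaw": 0},
    {"dp": [0, 0, -0.002], "yaw": 0},
    {"dp": [0, 0, -0.003], "yaw": 0},
    {"dp": [0, 0, -0.003], "yaw": 0},
    {"dp": [0, 0, -0.003], "yaw": 0},
  ],
)

```text
time_s: 6.92
tcp_pos: [0.5001, -0.0166, 0.0159]
eef_rot: [-180.0, 0.0, -83.0]
contact_force: [0.0, 0.1, -0.5]
gripper_width: 0.0703
gripper_force: 0.0
```

Call:
apply_moves(
  targets=[
    {"dp": [0, 0, -0.001], "yaw": 0},
    {"dp": [0, 0, -0.002], "yaw": 0},
    {"dp": [0, 0, -0.003], "yaw": 0},
    {"dp": [0, 0, -0.003], "yaw": 0},
    {"dp": [0, 0, -0.003], "yaw": 0},
  ],
)

```text
time_s: 7.33
tcp_pos: [0.4998, -0.0166, 0.0124]
eef_rot: [180.0, -0.0, -83.0]
contact_force: [-0.3, 0.1, -0.2]
gripper_width: 0.0705
gripper_force: 0.0
```

Call:
apply_moves(
  targets=[
    {"dp": [0, 0, -0.001], "yaw": 0},
    {"dp": [0, 0, -0.002], "yaw": 0},
    {"dp": [0, 0, -0.003], "yaw": 0},
    {"dp": [0, 0, -0.003], "yaw": 0},
    {"dp": [0, 0, -0.003], "yaw": 0},
  ],
)

```text
time_s: 7.75
tcp_pos: [0.4999, -0.0166, 0.0095]
eef_rot: [180.0, -0.0, -83.0]
contact_force: [0.4, 0.1, -0.7]
gripper_width: 0.0703
gripper_force: 0.0
```

Call:
apply_moves(
  targets=[
    {"dp": [0, 0, -0.001], "yaw": 0},
    {"dp": [0, 0, -0.002], "yaw": 0},
    {"dp": [0, 0, -0.002], "yaw": 0},
    {"dp": [0, 0, -0.002], "yaw": 0},
  ],
)

```text
time_s: 8.08
tcp_pos: [0.4999, -0.0166, 0.0075]
eef_rot: [180.0, -0.0, -83.0]
contact_force: [0.2, 0.1, -0.7]
gripper_width: 0.0701
gripper_force: 0.0
```

Call:
apply_moves(
  targets=[
    {"dp": [0, 0, -0.001], "yaw": 0},
    {"dp": [0, 0, -0.002], "yaw": 0},
    {"dp": [0, 0, -0.002], "yaw": 0},
    {"dp": [0, 0, -0.002], "yaw": 0},
  ],
)

```text
time_s: 8.42
tcp_pos: [0.4998, -0.0167, 0.0055]
eef_rot: [180.0, -0.0, -83.0]
contact_force: [0.2, -0.5, 0.0]
gripper_width: 0.0706
gripper_force: 0.0
```

Call:
apply_moves(
  targets=[
    {"dp": [0, 0, -0.001], "yaw": 0},
    {"dp": [0, 0, -0.002], "yaw": 0},
    {"dp": [0, 0, -0.002], "yaw": 0},
    {"dp": [0, 0, -0.002], "yaw": 0},
  ],
)

```text
time_s: 8.75
tcp_pos: [0.4999, -0.0166, 0.0035]
eef_rot: [180.0, -0.0, -83.0]
contact_force: [-0.3, 0.3, 0.0]
gripper_width: 0.0702
gripper_force: 0.0
```

Call:
apply_moves(
  targets=[
    {"dp": [0, 0, -0.001], "yaw": 0},
    {"dp": [0, 0, -0.002], "yaw": 0},
    {"dp": [0, 0, -0.002], "yaw": 0},
    {"dp": [0, 0, -0.002], "yaw": 0},
  ],
)

```text
time_s: 9.08
tcp_pos: [0.4999, -0.0166, 0.0015]
eef_rot: [180.0, -0.0, -83.0]
contact_force: [0.1, -0.4, -0.2]
gripper_width: 0.0702
gripper_force: 0.0
```

```bash
python3 - <<'E'
from h import *
s=get_state(); t=s['tcp_pos']; print(t.round(4),s['eef_rot'].round(2),s['joint_torque'].round(2))
c=cap('side'); W=world(c); R=np.radians(7)
d=np.hypot(W[...,0]-t[0],W[...,1]-t[1])
k=(d<.08)&(W[...,2]>.008)&(W[...,2]<.1)&(W[...,1]<.03)&(W[...,1]>-.045)
p=W[k]; q=(p[:,:2]-t[:2])@np.array([[np.cos(R),-np.sin(R)],[np.sin(R),np.cos(R)]])
for z in np.arange(.0,.1,.006):
    m=(p[:,2]>=z)&(p[:,2]<z+.006)&(q[:,0]>0)
    if m.sum(): print(round(z,3),m.sum(),q[m].min(0).round(3),q[m].max(0).round(3))
E
```

```text
[ 0.4999 -0.0166  0.0015] [179.99  -0.   -83.  ] [-0.000e+00 -4.523e+01  1.732e+01  4.130e+00  3.000e-02 -0.000e+00]
0.006 4 [ 0.034 -0.011] [0.041 0.005]
0.012 7 [ 0.032 -0.012] [0.045 0.007]
0.018 4 [ 0.034 -0.01 ] [0.047 0.004]
0.024 1 [ 0.034 -0.   ] [ 0.034 -0.   ]
0.03 1 [ 0.033 -0.002] [ 0.033 -0.002]
0.036 1 [ 0.034 -0.005] [ 0.034 -0.005]
0.042 2 [ 0.033 -0.008] [ 0.035 -0.006]
0.048 4 [ 0.036 -0.011] [ 0.046 -0.008]
0.054 2 [ 0.037 -0.012] [ 0.04  -0.011]
0.066 1 [ 0.039 -0.013] [ 0.039 -0.013]
0.072 1 [ 0.036 -0.031] [ 0.036 -0.031]
0.078 15 [ 0.003 -0.031] [ 0.037 -0.019]
0.084 32 [ 0.009 -0.033] [ 0.071 -0.023]
0.09 19 [ 0.037 -0.036] [ 0.066 -0.023]
0.096 1 [ 0.059 -0.025] [ 0.059 -0.025]
```

Call:
apply_moves(
  targets=[
    {"dp": [0, 0, -0.001], "yaw": 0},
    {"dp": [0, 0, -0.002], "yaw": 0},
    {"dp": [0, 0, -0.002], "yaw": 0},
    {"dp": [0, 0, -0.002], "yaw": 0},
  ],
)

```text
time_s: 9.47
tcp_pos: [0.5001, -0.0166, 0.0004]
eef_rot: [-180.0, -0.0, -83.0]
contact_force: [-3.2, 0.9, 10.1]
gripper_width: 0.0699
gripper_force: 5.7
```

Call:
apply_moves(
  targets=[
    {"dp": [0, 0, -0.001], "yaw": 0},
    {"dp": [0, 0, -0.002], "yaw": 0},
    {"dp": [0, 0, -0.002], "yaw": 0},
    {"dp": [0, 0, -0.002], "yaw": 0},
  ],
)

```text
time_s: 9.8
tcp_pos: [0.5002, -0.0166, 0.0002]
eef_rot: [-179.9, -0.0, -82.9]
contact_force: [-11.5, 2.6, 36.9]
gripper_width: 0.0698
gripper_force: 18.6
```

The tips touch the bench at a reported z of about 0.000, so tip height equals the reported z. I'll use that from here on and move to the brass disc.

Call:
apply_moves(
  targets=[
    {"dp": [0, 0, 0.03], "yaw": 0},
    {"dp": [0, 0, 0.07], "yaw": 0},
    {"dp": [0, 0, 0.1], "yaw": 0},
    {"dp": [0.0615, -0.2135, 0.1], "yaw": 0},
    {"dp": [0.0615, -0.2135, 0.1], "yaw": 0},
    {"dp": [0.0615, -0.2135, 0.1], "yaw": 0},
    {"dp": [0.0615, -0.2135, 0.1], "yaw": 0},
    {"dp": [0.0615, -0.2135, 0.1], "yaw": 0},
    {"dp": [0.0615, -0.2135, 0.1], "yaw": 0},
    {"dp": [0.0615, -0.2135, 0.06], "yaw": 0},
    {"dp": [0.0615, -0.2135, 0.03], "yaw": 0},
    {"dp": [0.0615, -0.2135, 0.007], "yaw": 0},
    {"dp": [0.0615, -0.2135, 0.007], "yaw": 0},
    {"dp": [0.0615, -0.2135, 0.007], "yaw": 0},
  ],
)

```text
time_s: 10.97
tcp_pos: [0.5608, -0.2301, 0.0034]
eef_rot: [179.9, 0.0, -83.0]
contact_force: [1.1, -0.2, 0.4]
gripper_width: 0.0701
gripper_force: 0.0
```

Call:
apply_moves(
  targets=[
    {"dp": [0, 0, 0], "yaw": 0},
    {"dp": [0, 0, 0], "yaw": 0},
    {"dp": [0, 0, 0], "yaw": 0},
    {"dp": [0, 0, 0], "yaw": 0},
    {"dp": [0, 0, 0], "yaw": 0},
  ],
  grip=1,
  squeeze=40,
)

```text
time_s: 11.38
tcp_pos: [0.5618, -0.23, 0.005]
eef_rot: [-179.9, -0.0, -83.0]
contact_force: [0.9, 0.5, -0.3]
gripper_width: 0.0549
gripper_force: 40.0
```

Call:
apply_moves(
  targets=[
    {"dp": [0, 0, 0.02], "yaw": 0},
    {"dp": [0, 0, 0.05], "yaw": 0},
    {"dp": [0, 0, 0.09], "yaw": 0},
    {"dp": [0, 0, 0.12], "yaw": 0},
    {"dp": [-0.003, 0.03, 0.13], "yaw": 0},
    {"dp": [-0.004, 0.065, 0.13], "yaw": 0},
    {"dp": [-0.005, 0.1, 0.13], "yaw": 0},
    {"dp": [-0.007, 0.135, 0.13], "yaw": 0},
    {"dp": [-0.008, 0.17, 0.13], "yaw": 0},
    {"dp": [-0.009, 0.205, 0.13], "yaw": 0},
    {"dp": [-0.011, 0.24, 0.13], "yaw": 0},
    {"dp": [-0.012, 0.275, 0.13], "yaw": 0},
    {"dp": [-0.014, 0.31, 0.13], "yaw": 0},
    {"dp": [-0.015, 0.345, 0.13], "yaw": 0},
    {"dp": [-0.017, 0.37, 0.13], "yaw": 0},
    {"dp": [-0.017, 0.378, 0.12], "yaw": 0},
    {"dp": [-0.017, 0.378, 0.1], "yaw": 0},
    {"dp": [-0.017, 0.378, 0.08], "yaw": 0},
    {"dp": [-0.017, 0.378, 0.08], "yaw": 0},
    {"dp": [-0.017, 0.378, 0.08], "yaw": 0},
  ],
)

```text
time_s: 13.05
tcp_pos: [0.5433, 0.147, 0.0836]
eef_rot: [179.8, -0.1, -83.0]
contact_force: [1.0, 0.4, -2.1]
gripper_width: 0.0548
gripper_force: 40.0
```

```bash
python3 look.py|grep -v '\[5[0-9][0-9]\|\[6'
```

```text
13.05 [0.5433 0.147  0.0836] [ 1.7982e+02 -9.0000e-02 -8.3010e+01]
brass
top [405. 251.] 333 [ 0.4567 -0.2723  0.0151] [0.07  0.07  0.014] z 0.0155
copper
top [431. 217.] 191 [ 0.5759 -0.3683  0.0136] [0.051 0.054 0.015] z 0.0119
brass
side [291. 210.] 67 [0.5337 0.1323 0.123 ] [0.072 0.057 0.072] z 0.0914
side [369. 329.] 501 [ 0.4534 -0.2731  0.0148] [0.072 0.07  0.012] z 0.0147
copper
side [422. 323.] 302 [ 0.5703 -0.3673  0.0118] [0.056 0.053 0.011] z 0.0111
```

Holding. I'll lower it to the bed and release.

Call:
apply_moves(
  targets=[
    {"dp": [0.001, 0.001, -0.015], "yaw": 0},
    {"dp": [0.001, 0.001, -0.03], "yaw": 0},
    {"dp": [0.001, 0.001, -0.038], "yaw": 0},
    {"dp": [0.001, 0.001, -0.042], "yaw": 0},
    {"dp": [0.001, 0.001, -0.043], "yaw": 0},
    {"dp": [0.001, 0.001, -0.043], "yaw": 0},
    {"dp": [0.001, 0.001, -0.043], "yaw": 0},
  ],
)

```text
time_s: 13.83
tcp_pos: [0.5459, 0.1491, 0.0423]
eef_rot: [-179.9, 0.0, -83.0]
contact_force: [0.5, 0.4, -2.4]
gripper_width: 0.0546
gripper_force: 40.0
```

Call:
apply_moves(
  targets=[
    {"dp": [0, -0.001, -0.001], "yaw": 0},
    {"dp": [0, -0.001, -0.002], "yaw": 0},
    {"dp": [0, -0.001, -0.002], "yaw": 0},
    {"dp": [0, -0.001, -0.002], "yaw": 0},
  ],
)

```text
time_s: 14.17
tcp_pos: [0.5458, 0.148, 0.0401]
eef_rot: [-180.0, 0.0, -83.0]
contact_force: [-1.7, -0.6, 2.1]
gripper_width: 0.0545
gripper_force: 40.0
```

Call:
apply_moves(
  targets=[
    {"dp": [0, 0, -0.0005], "yaw": 0},
    {"dp": [0, 0, -0.0005], "yaw": 0},
    {"dp": [0, 0, -0.0005], "yaw": 0},
    {"dp": [0, 0, -0.0005], "yaw": 0},
  ],
  grip=-0.6,
)

```text
time_s: 14.5
tcp_pos: [0.5455, 0.148, 0.0391]
eef_rot: [-180.0, 0.0, -83.0]
contact_force: [-0.4, 0.0, 0.0]
gripper_width: 0.0694
gripper_force: 0.0
```

Call:
apply_moves(
  targets=[
    {"dp": [0, 0, 0.03], "yaw": 0},
    {"dp": [0, 0, 0.07], "yaw": 0},
    {"dp": [0, 0, 0.09], "yaw": 0},
    {"dp": [0.01, -0.04, 0.09], "yaw": 0},
    {"dp": [0.01, -0.4, 0.09], "yaw": 0},
    {"dp": [0.01, -0.4, 0.09], "yaw": 0},
    {"dp": [0.01, -0.4, 0.09], "yaw": 0},
    {"dp": [0.02, -0.4, 0.09], "yaw": 0},
    {"dp": [0.02, -0.4, 0.09], "yaw": 0},
    {"dp": [0.02, -0.4, 0.09], "yaw": 0},
    {"dp": [0.02, -0.4, 0.09], "yaw": 0},
    {"dp": [0.02, -0.4, 0.09], "yaw": 0},
    {"dp": [0.02, -0.4, 0.09], "yaw": 0},
    {"dp": [0.02, -0.4, 0.09], "yaw": 0},
    {"dp": [0.02, -0.4, 0.09], "yaw": 0},
  ],
)

```text
time_s: 15.75
tcp_pos: [0.5649, -0.2538, 0.1284]
eef_rot: [180.0, 0.0, -83.2]
contact_force: [-0.2, 0.3, -0.5]
gripper_width: 0.0697
gripper_force: 0.0
```

```bash
cat > bed.py <<'E'
from h import *
# disc on bed vs bed rectangle, per camera
def bed(n,lo,hi,zlo,zhi):
    c=cap(n); W=world(c); im=c['image']; h=cv2.cvtColor(im,cv2.COLOR_RGB2HSV)
    box=(W[...,0]>.43)&(W[...,0]<.66)&(W[...,1]>.03)&(W[...,1]<.28)
    m=box&(W[...,2]>zlo)&(W[...,2]<zhi)&(h[...,0]>=lo)&(h[...,0]<=hi)&(h[...,1]>80)
    p=W[m]
    print(n,m.sum(),'disc mid',((p.max(0)+p.min(0))/2).round(4),'ext',np.ptp(p,axis=0).round(3),'z',np.percentile(p[:,2],[5,50,95]).round(4))
if __name__=='__main__':
    import sys
    a=[float(x) for x in sys.argv[1:]]
    for n in('top','side'): bed(n,*a)
E
python3 bed.py 18 32 .04 .056; python3 look.py | grep -A2 -i "^copper"
```

```text
top 195 disc mid [0.5477 0.1456 0.0471] ext [0.052 0.052 0.014] z [0.0429 0.0469 0.0517]
side 185 disc mid [0.543  0.1466 0.0458] ext [0.054 0.053 0.011] z [0.0419 0.046  0.0503]
copper
top [590. 254.] 263 [ 0.4481 -0.8929  0.064 ] [0.105 0.122 0.116] z 0.098
top [579. 272.] 664 [ 0.3981 -0.8266  0.0836] [0.136 0.116 0.155] z 0.0946
--
copper
side [422. 323.] 308 [ 0.5718 -0.367   0.0128] [0.056 0.054 0.013] z 0.0112
```

Call:
apply_moves(
  targets=[
    {"dp": [0.008, -0.115, 0], "yaw": 0},
    {"dp": [0.008, -0.115, 0], "yaw": 0},
    {"dp": [0.008, -0.115, 0], "yaw": 0},
    {"dp": [0.008, -0.115, -0.03], "yaw": 0},
    {"dp": [0.008, -0.115, -0.06], "yaw": 0},
    {"dp": [0.008, -0.115, -0.09], "yaw": 0},
    {"dp": [0.008, -0.115, -0.115], "yaw": 0},
    {"dp": [0.008, -0.115, -0.1245], "yaw": 0},
    {"dp": [0.008, -0.115, -0.1245], "yaw": 0},
    {"dp": [0.008, -0.115, -0.1245], "yaw": 0},
    {"dp": [0.008, -0.115, -0.1245], "yaw": 0},
  ],
)

```text
time_s: 16.97
tcp_pos: [0.5745, -0.367, 0.0059]
eef_rot: [-179.9, -0.1, -82.9]
contact_force: [0.1, -0.5, -0.4]
gripper_width: 0.0702
gripper_force: 0.0
```

Call:
apply_moves(
  targets=[
    {"dp": [0, 0, 0], "yaw": 0},
    {"dp": [0, 0, 0], "yaw": 0},
    {"dp": [0, 0, 0], "yaw": 0},
    {"dp": [0, 0, 0], "yaw": 0},
    {"dp": [0, 0, 0], "yaw": 0},
  ],
  grip=1,
  squeeze=40,
)

```text
time_s: 17.38
tcp_pos: [0.5738, -0.3672, 0.0055]
eef_rot: [-179.9, -0.0, -83.0]
contact_force: [-1.6, 1.3, 5.9]
gripper_width: 0.0547
gripper_force: 40.0
```

Call:
apply_moves(
  targets=[
    {"dp": [0, 0, 0.02], "yaw": 0},
    {"dp": [0, 0, 0.05], "yaw": 0},
    {"dp": [0, 0, 0.09], "yaw": 0},
    {"dp": [0, 0, 0.12], "yaw": 0},
    {"dp": [-0.003, 0.03, 0.13], "yaw": 0},
    {"dp": [-0.004, 0.065, 0.13], "yaw": 0},
    {"dp": [-0.005, 0.1, 0.13], "yaw": 0},
    {"dp": [-0.007, 0.135, 0.13], "yaw": 0},
    {"dp": [-0.008, 0.17, 0.13], "yaw": 0},
    {"dp": [-0.01, 0.205, 0.13], "yaw": 0},
    {"dp": [-0.012, 0.24, 0.13], "yaw": 0},
    {"dp": [-0.014, 0.275, 0.13], "yaw": 0},
    {"dp": [-0.016, 0.31, 0.13], "yaw": 0},
    {"dp": [-0.018, 0.345, 0.13], "yaw": 0},
    {"dp": [-0.02, 0.38, 0.13], "yaw": 0},
    {"dp": [-0.022, 0.415, 0.13], "yaw": 0},
    {"dp": [-0.024, 0.45, 0.13], "yaw": 0},
    {"dp": [-0.026, 0.485, 0.13], "yaw": 0},
    {"dp": [-0.028, 0.51, 0.13], "yaw": 0},
    {"dp": [-0.028, 0.516, 0.12], "yaw": 0},
  ],
)

```text
time_s: 19.05
tcp_pos: [0.5462, 0.1529, 0.1259]
eef_rot: [-179.8, 0.1, -82.8]
contact_force: [0.7, -0.4, -2.8]
gripper_width: 0.0544
gripper_force: 40.0
```

Call:
apply_moves(
  targets=[
    {"dp": [0, 0, -0.02], "yaw": 0},
    {"dp": [0, 0, -0.04], "yaw": 0},
    {"dp": [0, 0, -0.05], "yaw": 0},
    {"dp": [0, 0, -0.06], "yaw": 0},
    {"dp": [0, 0, -0.06], "yaw": 0},
    {"dp": [0, 0, -0.06], "yaw": 0},
  ],
)

```text
time_s: 19.55
tcp_pos: [0.5454, 0.1484, 0.0644]
eef_rot: [180.0, -0.0, -83.0]
contact_force: [0.3, 0.3, -2.2]
gripper_width: 0.0545
gripper_force: 40.0
```

Call:
apply_moves(
  targets=[
    {"dp": [0, 0.0005, -0.005], "yaw": 0},
    {"dp": [0, 0.0005, -0.009], "yaw": 0},
    {"dp": [0, 0.0005, -0.011], "yaw": 0},
    {"dp": [0, 0.0005, -0.011], "yaw": 0},
    {"dp": [0, 0.0005, -0.011], "yaw": 0},
  ],
)

```text
time_s: 19.97
tcp_pos: [0.5455, 0.1494, 0.0537]
eef_rot: [-180.0, 0.0, -83.0]
contact_force: [-0.9, -0.7, -2.9]
gripper_width: 0.0547
gripper_force: 40.0
```

Call:
apply_moves(
  targets=[
    {"dp": [0, 0, -0.001], "yaw": 0},
    {"dp": [0, 0, -0.001], "yaw": 0},
    {"dp": [0, 0, -0.001], "yaw": 0},
  ],
)

```text
time_s: 20.22
tcp_pos: [0.5455, 0.1494, 0.0527]
eef_rot: [-180.0, 0.0, -83.0]
contact_force: [-0.1, -0.2, -2.4]
gripper_width: 0.0543
gripper_force: 40.0
```

Call:
apply_moves(
  targets=[
    {"dp": [0, 0, -0.001], "yaw": 0},
    {"dp": [0, 0, -0.001], "yaw": 0},
    {"dp": [0, 0, -0.001], "yaw": 0},
  ],
)

```text
time_s: 20.47
tcp_pos: [0.5456, 0.1495, 0.0524]
eef_rot: [-180.0, 0.0, -83.0]
contact_force: [-2.7, 0.0, 5.2]
gripper_width: 0.0542
gripper_force: 40.0
```

Call:
apply_moves(
  targets=[
    {"dp": [0, 0, -0.001], "yaw": 0},
    {"dp": [0, 0, -0.001], "yaw": 0},
    {"dp": [0, 0, -0.001], "yaw": 0},
  ],
)

```text
time_s: 20.72
tcp_pos: [0.5456, 0.1495, 0.0523]
eef_rot: [-179.9, 0.0, -83.0]
contact_force: [-5.9, 0.0, 14.5]
gripper_width: 0.0545
gripper_force: 40.0
```

Call:
apply_moves(
  targets=[
    {"dp": [0, 0, 0.0015], "yaw": 0},
    {"dp": [0, 0, 0.0015], "yaw": 0},
    {"dp": [0, 0, 0.0015], "yaw": 0},
    {"dp": [0, 0, 0.0015], "yaw": 0},
    {"dp": [0, 0, 0.0015], "yaw": 0},
  ],
  grip=-0.6,
)

```text
time_s: 21.13
tcp_pos: [0.5455, 0.1494, 0.0519]
eef_rot: [180.0, -0.0, -83.0]
contact_force: [-0.2, -0.1, -0.2]
gripper_width: 0.0698
gripper_force: 0.0
```

Call:
apply_moves(
  targets=[
    {"dp": [0, 0, 0.03], "yaw": 0},
    {"dp": [0, 0, 0.07], "yaw": 0},
    {"dp": [0, 0, 0.09], "yaw": 0},
    {"dp": [0.01, -0.04, 0.09], "yaw": 0},
    {"dp": [0.032, -0.262, 0.09], "yaw": 0},
    {"dp": [0.032, -0.262, 0.09], "yaw": 0},
    {"dp": [0.032, -0.262, 0.09], "yaw": 0},
    {"dp": [0.032, -0.262, 0.09], "yaw": 0},
    {"dp": [0.032, -0.262, 0.09], "yaw": 0},
    {"dp": [0.032, -0.262, 0.09], "yaw": 0},
    {"dp": [0.032, -0.262, 0.09], "yaw": 0},
    {"dp": [0.032, -0.262, 0.09], "yaw": 0},
  ],
)

```text
time_s: 22.13
tcp_pos: [0.5772, -0.1137, 0.1416]
eef_rot: [180.0, 0.0, -83.1]
contact_force: [0.1, 0.2, 0.5]
gripper_width: 0.0699
gripper_force: 0.0
```

```bash
python3 bed.py 4 16 .052 .07;python3 bed.py 18 32 .035 .056; python3 - <<'E'
from h import *
print(get_state()['tcp_pos'])
c=cap('side'); a=c['image'][170:300,220:400]
cv2.imwrite('pics/s1.png',cv2.resize(a,None,fx=4,fy=4,interpolation=3)[:,:,::-1])
E
```

```text
top 1 disc mid [0.4307 0.2204 0.0579] ext [0. 0. 0.] z [0.0579 0.0579 0.0579]
side 203 disc mid [0.5041 0.1729 0.0611] ext [0.13  0.106 0.017] z [0.0541 0.058  0.0629]
[ 0.5774183  -0.11179058  0.14198946]Traceback (most recent call last):
  File "bed.py", line 12, in <module>
    for n in('top','side'): bed(n,*a)
                            ~~~^^^^^^
  File "bed.py", line 8, in bed
    print(n,m.sum(),'disc mid',((p.max(0)+p.min(0))/2).round(4),'ext',np.ptp(p,axis=0).round(3),'z',np.percentile(p[:,2],[5,50,95]).round(4))
                                 ~~~~~^^^
    return umr_maximum(a, axis, None, out, keepdims, initial, where)
ValueError: zero-size array to reduction operation maximum which has no identity
```

View pics/s1.png

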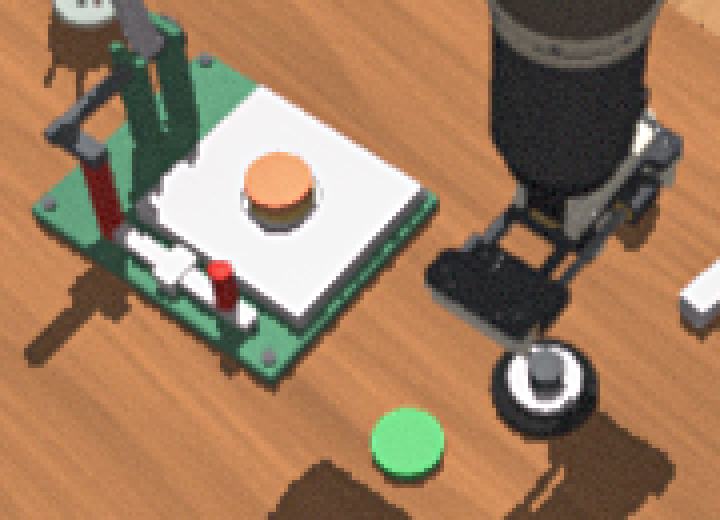

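The copper disc sits squarely on the brass inside the ring, and the cap is untouched on its stand. I'll grasp the cap boss.

Call:
apply_moves(
  targets=[
    {"dp": [0, -0.001, -0.03], "yaw": 0},
    {"dp": [0, -0.001, -0.06], "yaw": 0},
    {"dp": [0, -0.001, -0.09], "yaw": 0},
    {"dp": [0, -0.001, -0.105], "yaw": 0},
    {"dp": [0, -0.001, -0.115], "yaw": 0},
    {"dp": [0, -0.001, -0.115], "yaw": 0},
    {"dp": [0, -0.001, -0.115], "yaw": 0},
  ],
)

```text
time_s: 22.92
tcp_pos: [0.5779, -0.113, 0.0274]
eef_rot: [180.0, -0.0, -82.9]
contact_force: [0.2, -0.3, 0.8]
gripper_width: 0.0701
gripper_force: 0.0
```

Call:
apply_moves(
  targets=[
    {"dp": [0, 0, 0], "yaw": 0},
    {"dp": [0, 0, 0], "yaw": 0},
    {"dp": [0, 0, 0], "yaw": 0},
    {"dp": [0, 0, 0], "yaw": 0},
    {"dp": [0, 0, 0], "yaw": 0},
    {"dp": [0, 0, 0], "yaw": 0},
    {"dp": [0, 0, 0], "yaw": 0},
  ],
  grip=1,
  squeeze=40,
)

```text
time_s: 23.5
tcp_pos: [0.5776, -0.1137, 0.0273]
eef_rot: [-180.0, -0.0, -83.0]
contact_force: [0.1, -0.1, 4.0]
gripper_width: 0.029
gripper_force: 34.7
```

Call:
apply_moves(
  targets=[
    {"dp": [0, 0, 0.015], "yaw": 0},
    {"dp": [0, 0, 0.04], "yaw": 0},
    {"dp": [0, 0, 0.07], "yaw": 0},
    {"dp": [0, 0, 0.1], "yaw": 0},
    {"dp": [0, 0, 0.12], "yaw": 0},
    {"dp": [-0.004, 0.03, 0.12], "yaw": 0},
    {"dp": [-0.008, 0.06, 0.12], "yaw": 0},
    {"dp": [-0.012, 0.09, 0.12], "yaw": 0},
    {"dp": [-0.016, 0.12, 0.12], "yaw": 0},
    {"dp": [-0.02, 0.15, 0.12], "yaw": 0},
    {"dp": [-0.024, 0.18, 0.12], "yaw": 0},
    {"dp": [-0.028, 0.21, 0.12], "yaw": 0},
    {"dp": [-0.032, 0.24, 0.12], "yaw": 0},
    {"dp": [-0.032, 0.2625, 0.12], "yaw": 0},
    {"dp": [-0.032, 0.2625, 0.1], "yaw": 0},
    {"dp": [-0.032, 0.2625, 0.08], "yaw": 0},
    {"dp": [-0.032, 0.2625, 0.06], "yaw": 0},
    {"dp": [-0.032, 0.2625, 0.06], "yaw": 0},
    {"dp": [-0.032, 0.2625, 0.06], "yaw": 0},
  ],
)

```text
time_s: 25.08
tcp_pos: [0.5445, 0.1482, 0.0861]
eef_rot: [179.8, -0.1, -83.0]
contact_force: [0.1, 0.9, -2.3]
gripper_width: 0.0283
gripper_force: 40.0
```

```bash
python3 - <<'E'
from h import *
print(get_state()['tcp_pos'])
c=cap('side'); a=c['image'][160:280,220:380]
cv2.imwrite('pics/s2.png',cv2.resize(a,None,fx=4.5,fy=4.5,interpolation=3)[:,:,::-1])
E
```

```text
[0.5444883  0.14823623 0.08607717]
```

View pics/s2.png

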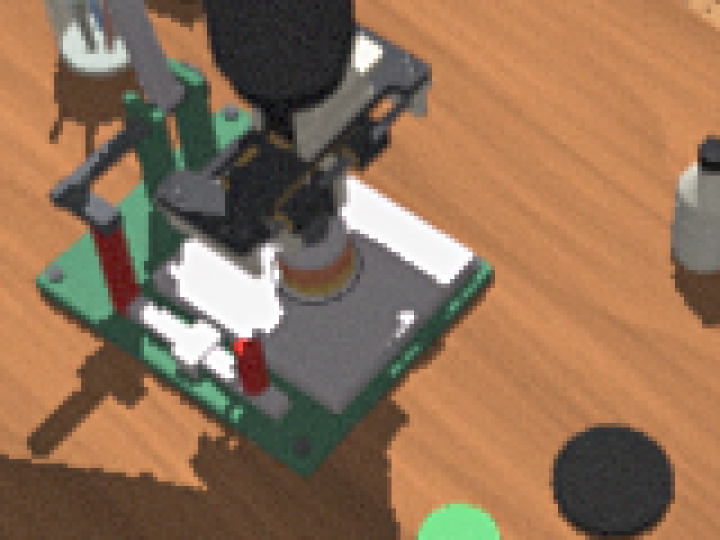

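The cap is held upright just above the stack. I'll lower it under guard.

Call:
apply_moves(
  targets=[
    {"dp": [0.001, 0.001, -0.004], "yaw": 0},
    {"dp": [0.001, 0.001, -0.008], "yaw": 0},
    {"dp": [0.001, 0.001, -0.009], "yaw": 0},
    {"dp": [0.001, 0.001, -0.009], "yaw": 0},
  ],
)

```text
time_s: 25.47
tcp_pos: [0.5464, 0.1498, 0.0782]
eef_rot: [-180.0, 0.0, -83.0]
contact_force: [0.3, 0.7, -3.6]
gripper_width: 0.0285
gripper_force: 40.0
```

Call:
apply_moves(
  targets=[
    {"dp": [0, 0, -0.0015], "yaw": 0},
    {"dp": [0, 0, -0.0015], "yaw": 0},
    {"dp": [0, 0, -0.0015], "yaw": 0},
  ],
)

```text
time_s: 25.72
tcp_pos: [0.5465, 0.1499, 0.0767]
eef_rot: [-180.0, 0.0, -83.0]
contact_force: [-1.0, 1.3, -3.0]
gripper_width: 0.0289
gripper_force: 40.0
```

Call:
apply_moves(
  targets=[
    {"dp": [-0.001, -0.001, -0.001], "yaw": 0},
    {"dp": [-0.001, -0.001, -0.0015], "yaw": 0},
    {"dp": [-0.001, -0.001, -0.0015], "yaw": 0},
  ],
)

```text
time_s: 25.97
tcp_pos: [0.5462, 0.1495, 0.0762]
eef_rot: [-179.9, 0.0, -83.0]
contact_force: [-0.9, 0.7, 4.3]
gripper_width: 0.0292
gripper_force: 40.0
```

Call:
apply_moves(
  targets=[
    {"dp": [0, 0, -0.001], "yaw": 0},
    {"dp": [0, 0, -0.001], "yaw": 0},
    {"dp": [0, 0, -0.001], "yaw": 0},
  ],
)

```text
time_s: 26.22
tcp_pos: [0.5463, 0.1495, 0.0762]
eef_rot: [-179.8, 0.0, -82.9]
contact_force: [-4.5, 1.0, 12.6]
gripper_width: 0.0288
gripper_force: 40.0
```

Call:
apply_moves(
  targets=[
    {"dp": [0, 0, 0.0015], "yaw": 0},
    {"dp": [0, 0, 0.0015], "yaw": 0},
    {"dp": [0, 0, 0.0015], "yaw": 0},
    {"dp": [0, 0, 0.0015], "yaw": 0},
    {"dp": [0, 0, 0.0015], "yaw": 0},
  ],
  grip=-0.4,
)

```text
time_s: 26.63
tcp_pos: [0.5453, 0.1487, 0.0754]
eef_rot: [180.0, -0.0, -83.0]
contact_force: [-0.0, -0.3, -0.8]
gripper_width: 0.0564
gripper_force: 0.0
```

Call:
apply_moves(
  targets=[
    {"dp": [0, 0, 0.03], "yaw": 0},
    {"dp": [0, 0, 0.06], "yaw": 0},
    {"dp": [0, 0, 0.09], "yaw": 0},
    {"dp": [-0.01, -0.04, 0.11], "yaw": 7},
    {"dp": [-0.03, -0.07, 0.11], "yaw": 14},
    {"dp": [-0.05, -0.1, 0.11], "yaw": 21},
    {"dp": [-0.05, -0.13, 0.11], "yaw": 28},
    {"dp": [-0.05, -0.16, 0.11], "yaw": 35},
    {"dp": [-0.05, -0.19, 0.11], "yaw": 42},
    {"dp": [-0.05, -0.19, 0.11], "yaw": 49},
    {"dp": [-0.05, -0.19, 0.11], "yaw": 56},
    {"dp": [-0.05, -0.19, 0.11], "yaw": 63},
    {"dp": [-0.05, -0.19, 0.11], "yaw": 70},
    {"dp": [-0.05, -0.19, 0.11], "yaw": 77},
    {"dp": [-0.05, -0.19, 0.11], "yaw": 84},
    {"dp": [-0.05, -0.19, 0.11], "yaw": 90},
    {"dp": [-0.05, -0.19, 0.11], "yaw": 90},
    {"dp": [-0.05, -0.19, 0.11], "yaw": 90},
  ],
)

```text
time_s: 28.13
tcp_pos: [0.4954, -0.0412, 0.1854]
eef_rot: [180.0, 0.0, 6.8]
contact_force: [-0.3, 0.3, -0.7]
gripper_width: 0.0616
gripper_force: 0.0
```

```bash
cat > cap.py <<'E'
from h import *
for n in('top','side'):
    c=cap(n); W=world(c); box=(W[...,0]>.46)&(W[...,0]<.62)&(W[...,1]>.08)&(W[...,1]<.21)
    for nm,a,b in(('boss',.082,.096),('flange+',.062,.076),('discs',.037,.058)):
        p=W[box&(W[...,2]>a)&(W[...,2]<b)]
        if len(p): print(n,nm,len(p),((p.max(0)+p.min(0))/2).round(4),np.ptp(p,axis=0).round(3),np.median(p[:,2]).round(4))
    if n=='side': cv2.imwrite('pics/s3.png',cv2.resize(c['image'][160:280,220:380],None,fx=4.5,fy=4.5,interpolation=3)[:,:,::-1])
print(get_state()['tcp_pos'],get_state()['eef_rot'])
E
python3 cap.py
```

```text
top boss 58 [0.5486 0.1503 0.0879] [0.024 0.027 0.01 ] 0.0883
top flange+ 137 [0.55   0.1489 0.0684] [0.051 0.054 0.012] 0.069
top discs 241 [0.5661 0.1445 0.0471] [0.108 0.126 0.02 ] 0.0384
side flange+ 34 [0.5246 0.1518 0.0681] [0.018 0.044 0.01 ] 0.0685
side discs 158 [0.5052 0.1449 0.0473] [0.09  0.129 0.021] 0.0387
[ 0.49537237 -0.04114384  0.18552563] [1.79998882e+02 7.16413449e-03 6.81187520e+00]
```

View pics/s3.png

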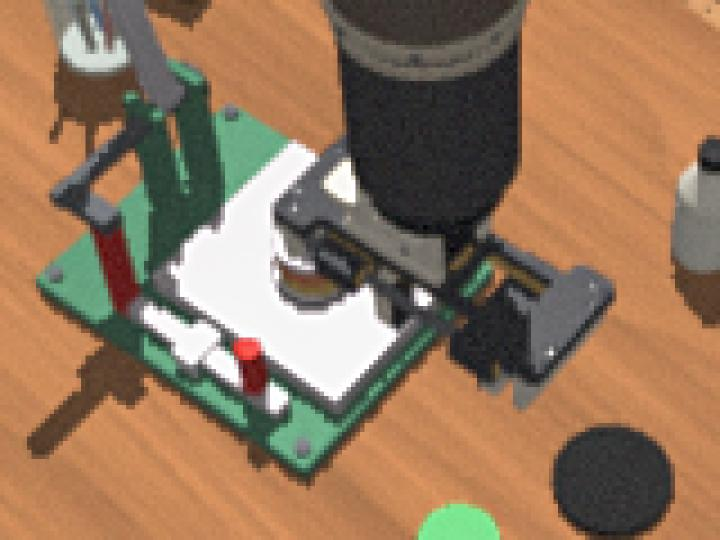

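The cap sits on the stack, 3 mm or less off centre. Next is the catch knob.

Call:
apply_moves(
  targets=[
    {"dp": [-0.0455, 0, 0], "yaw": 0},
    {"dp": [-0.0455, 0.03, 0], "yaw": 0},
    {"dp": [-0.0455, 0.07, 0], "yaw": 0},
    {"dp": [-0.0455, 0.11, 0], "yaw": 0},
    {"dp": [-0.0455, 0.1458, -0.01], "yaw": 0},
    {"dp": [-0.0455, 0.1458, -0.04], "yaw": 0},
    {"dp": [-0.0455, 0.1458, -0.07], "yaw": 0},
    {"dp": [-0.0455, 0.1458, -0.1], "yaw": 0},
    {"dp": [-0.0455, 0.1458, -0.125], "yaw": 0},
    {"dp": [-0.0455, 0.1458, -0.135], "yaw": 0},
    {"dp": [-0.0455, 0.1458, -0.135], "yaw": 0},
    {"dp": [-0.0455, 0.1458, -0.135], "yaw": 0},
  ],
)

```text
time_s: 29.23
tcp_pos: [0.4498, 0.1045, 0.0504]
eef_rot: [179.9, 0.1, 6.9]
contact_force: [0.8, -0.1, -0.2]
gripper_width: 0.0615
gripper_force: 0.0
```

Call:
apply_moves(
  targets=[
    {"dp": [0, 0, 0], "yaw": 0},
    {"dp": [0, 0, 0], "yaw": 0},
    {"dp": [0, 0, 0], "yaw": 0},
    {"dp": [0, 0, 0], "yaw": 0},
    {"dp": [0, 0, 0], "yaw": 0},
    {"dp": [0, 0, 0], "yaw": 0},
    {"dp": [0, 0, 0], "yaw": 0},
  ],
  grip=1,
  squeeze=20,
)

```text
time_s: 29.82
tcp_pos: [0.4501, 0.1049, 0.0508]
eef_rot: [-180.0, -0.0, 7.0]
contact_force: [-1.7, 3.4, 1.1]
gripper_width: 0.0204
gripper_force: 1.0
```

Call:
apply_moves(
  targets=[
    {"dp": [0.001, -0.008, 0], "yaw": 0},
    {"dp": [0.002, -0.016, 0], "yaw": 0},
    {"dp": [0.003, -0.024, 0], "yaw": 0},
    {"dp": [0.004, -0.03, 0], "yaw": 0},
    {"dp": [0.0042, -0.034, 0], "yaw": 0},
    {"dp": [0.0042, -0.034, 0], "yaw": 0},
    {"dp": [0.0042, -0.034, 0], "yaw": 0},
    {"dp": [0.0042, -0.034, 0], "yaw": 0},
  ],
)

```text
time_s: 30.48
tcp_pos: [0.4542, 0.0718, 0.0508]
eef_rot: [-179.9, -0.1, 7.0]
contact_force: [-8.6, 13.5, 6.3]
gripper_width: 0.0193
gripper_force: 20.0
```

The catch travelled about 33 mm. I'll release it, raise, and check the lever grip position in the saved images.

Call:
apply_moves(
  targets=[
    {"dp": [0, 0.001, 0], "yaw": 0},
    {"dp": [0, 0.001, 0], "yaw": 0},
    {"dp": [0, 0.001, 0], "yaw": 0},
    {"dp": [0, 0.001, 0], "yaw": 0},
    {"dp": [0, 0.001, 0.04], "yaw": 0},
    {"dp": [0, 0.001, 0.08], "yaw": 0},
    {"dp": [0, 0.001, 0.12], "yaw": 0},
    {"dp": [0, 0.001, 0.16], "yaw": 0},
    {"dp": [0, 0.001, 0.2], "yaw": 0},
    {"dp": [0, 0.001, 0.24], "yaw": 0},
    {"dp": [0, 0.001, 0.28], "yaw": 0},
    {"dp": [0, 0.001, 0.32], "yaw": 0},
    {"dp": [0, 0.001, 0.34], "yaw": 0},
    {"dp": [0, 0.001, 0.34], "yaw": 0},
    {"dp": [0, 0.001, 0.34], "yaw": 0},
  ],
  grip=-0.4,
)

```text
time_s: 31.73
tcp_pos: [0.4544, 0.0715, 0.3915]
eef_rot: [-179.9, -0.1, 7.0]
contact_force: [0.7, 0.4, -0.3]
gripper_width: 0.0614
gripper_force: 0.0
```

```bash
python3 - <<'E'
from h import *
s=get_state();print(s['tcp_pos'],s['eef_rot'])
for n in('top','side'):
    W=world(dict(np.load(n+'1.npz')))
    k=(W[...,0]>.40)&(W[...,0]<.60)&(W[...,1]>.27)&(W[...,1]<.40)&(W[...,2]>.30)&(W[...,2]<.36)
    p=W[k]
    for x in np.arange(.41,.56,.015):
        m=(p[:,0]>=x)&(p[:,0]<x+.015)
        if m.sum(): print(n,round(x,3),m.sum(),'y',p[m,1].min().round(3),p[m,1].max().round(3),'z',p[m,2].max().round(3))
    c=cap(n); W=world(c); h=cv2.cvtColor(c['image'],cv2.COLOR_RGB2HSV)
    m=((h[...,0]<8)|(h[...,0]>172))&(h[...,1]>150)&(W[...,2]>.07)&(W[...,2]<.09)&(W[...,0]>.42)&(W[...,0]<.5)&(W[...,1]>0)&(W[...,1]<.16)
    if m.sum(): print(n,'knob',W[m].mean(0).round(4))
E
```

```text
[0.45437588 0.07152021 0.39151626] [-1.79939859e+02 -1.14272692e-01  6.97047908e+00]
top 0.425 39 y 0.304 0.326 z 0.342
top 0.44 50 y 0.306 0.329 z 0.343
top 0.455 43 y 0.307 0.328 z 0.343
top 0.47 50 y 0.309 0.332 z 0.343
top 0.485 42 y 0.311 0.332 z 0.343
top 0.5 30 y 0.313 0.33 z 0.34
top 0.515 67 y 0.31 0.335 z 0.342
top 0.53 27 y 0.311 0.334 z 0.342
side 0.41 13 y 0.31 0.326 z 0.339
side 0.425 43 y 0.301 0.324 z 0.342
side 0.44 42 y 0.307 0.326 z 0.342
side 0.455 39 y 0.305 0.329 z 0.342
side 0.47 42 y 0.309 0.329 z 0.341
side 0.485 32 y 0.311 0.33 z 0.341
side 0.5 46 y 0.312 0.335 z 0.34
side 0.515 76 y 0.309 0.34 z 0.341
side 0.53 7 y 0.314 0.323 z 0.338
side knob [0.4503 0.0696 0.0777]
```

Call:
apply_moves(
  targets=[
    {"dp": [0.0076, 0.04, 0], "yaw": 0},
    {"dp": [0.0076, 0.08, 0], "yaw": 0},
    {"dp": [0.0076, 0.12, 0], "yaw": 0},
    {"dp": [0.0076, 0.16, 0], "yaw": 0},
    {"dp": [0.0076, 0.2, 0], "yaw": 0},
    {"dp": [0.0076, 0.235, 0], "yaw": 0},
    {"dp": [0.0076, 0.2465, 0], "yaw": 0},
    {"dp": [0.0076, 0.2465, -0.02], "yaw": 0},
    {"dp": [0.0076, 0.2465, -0.04], "yaw": 0},
    {"dp": [0.0076, 0.2465, -0.06], "yaw": 0},
    {"dp": [0.0076, 0.2465, -0.0765], "yaw": 0},
    {"dp": [0.0076, 0.2465, -0.0765], "yaw": 0},
    {"dp": [0.0076, 0.2465, -0.0765], "yaw": 0},
  ],
)

```text
time_s: 32.92
tcp_pos: [0.4615, 0.3173, 0.3128]
eef_rot: [179.8, 0.1, 7.0]
contact_force: [0.3, -0.0, 1.0]
gripper_width: 0.0613
gripper_force: 0.0
```

Call:
apply_moves(
  targets=[
    {"dp": [0, 0, 0], "yaw": 0},
    {"dp": [0, 0, 0], "yaw": 0},
    {"dp": [0, 0, 0], "yaw": 0},
    {"dp": [0, 0, 0], "yaw": 0},
    {"dp": [0, 0, 0], "yaw": 0},
    {"dp": [0, 0, 0], "yaw": 0},
    {"dp": [0, 0, 0], "yaw": 0},
  ],
  grip=1,
  squeeze=25,
)

```text
time_s: 33.5
tcp_pos: [0.4619, 0.3188, 0.3146]
eef_rot: [-179.9, -0.1, 7.0]
contact_force: [-1.3, 0.1, 1.3]
gripper_width: 0.0212
gripper_force: 25.0
```

```bash
python3 - <<'E'
import numpy as np
for t in list(np.arange(.12,1.75,.12))+[1.76,1.82,1.86,1.90,1.92,1.94,1.96,2.0]:
    a=t-.25; D=.21*(np.sin(a)+np.sin(.25)); print(round(t,2),'[%.4f, %.4f, %.4f]'%(.1227*D,-.9924*D,.21*(np.cos(a)-np.cos(.25))))
E
```

```text
0.12 [0.0030, -0.0245, 0.0048]
0.24 [0.0061, -0.0495, 0.0065]
0.36 [0.0092, -0.0744, 0.0053]
0.48 [0.0122, -0.0991, 0.0010]
0.6 [0.0152, -0.1230, -0.0062]
0.72 [0.0180, -0.1459, -0.0162]
0.84 [0.0207, -0.1675, -0.0290]
0.96 [0.0232, -0.1874, -0.0442]
1.08 [0.0254, -0.2053, -0.0617]
1.2 [0.0273, -0.2211, -0.0813]
1.32 [0.0290, -0.2344, -0.1026]
1.44 [0.0303, -0.2450, -0.1254]
1.56 [0.0313, -0.2529, -0.1493]
1.68 [0.0319, -0.2579, -0.1740]
1.76 [0.0321, -0.2596, -0.1907]
1.82 [0.0321, -0.2600, -0.2033]
1.86 [0.0321, -0.2598, -0.2117]
1.9 [0.0321, -0.2593, -0.2201]
1.92 [0.0320, -0.2589, -0.2243]
1.94 [0.0320, -0.2585, -0.2284]
1.96 [0.0319, -0.2579, -0.2326]
2.0 [0.0317, -0.2566, -0.2409]
```

Call:
apply_moves(
  targets=[
    {"dp": [0.003, -0.0245, 0.0048], "yaw": 0},
    {"dp": [0.0061, -0.0495, 0.0065], "yaw": 0},
    {"dp": [0.0092, -0.0744, 0.0053], "yaw": 0},
    {"dp": [0.0122, -0.0991, 0.001], "yaw": 0},
    {"dp": [0.0152, -0.123, -0.0062], "yaw": 0},
    {"dp": [0.018, -0.1459, -0.0162], "yaw": 0},
    {"dp": [0.0207, -0.1675, -0.029], "yaw": 0},
    {"dp": [0.0232, -0.1874, -0.0442], "yaw": 0},
    {"dp": [0.0254, -0.2053, -0.0617], "yaw": 0},
    {"dp": [0.0254, -0.2053, -0.0617], "yaw": 0},
  ],
)

```text
time_s: 34.33
tcp_pos: [0.487, 0.1104, 0.2503]
eef_rot: [179.9, 0.1, 6.9]
contact_force: [1.8, 1.4, -4.2]
gripper_width: 0.0213
gripper_force: 25.0
```

Call:
apply_moves(
  targets=[
    {"dp": [0.0019, -0.0158, -0.0196], "yaw": 0},
    {"dp": [0.0036, -0.0291, -0.0409], "yaw": 0},
    {"dp": [0.0049, -0.0397, -0.0637], "yaw": 0},
    {"dp": [0.0059, -0.0476, -0.0876], "yaw": 0},
    {"dp": [0.0065, -0.0526, -0.1123], "yaw": 0},
    {"dp": [0.0067, -0.0543, -0.129], "yaw": 0},
    {"dp": [0.0067, -0.0547, -0.138], "yaw": 0},
    {"dp": [0.0067, -0.0547, -0.1416], "yaw": 0},
    {"dp": [0.0067, -0.0546, -0.146], "yaw": 0},
    {"dp": [0.0067, -0.0545, -0.15], "yaw": 0},
    {"dp": [0.0067, -0.0545, -0.15], "yaw": 0},
    {"dp": [0.0067, -0.0545, -0.15], "yaw": 0},
  ],
)

```text
time_s: 35.33
tcp_pos: [0.4937, 0.0622, 0.1031]
eef_rot: [-179.7, -0.1, 7.0]
contact_force: [-12.7, 21.1, 11.3]
gripper_width: 0.0213
gripper_force: 25.0
```

Call:
apply_moves(
  targets=[
    {"dp": [0, 0.0003, -0.004], "yaw": 0},
    {"dp": [0, 0.0005, -0.007], "yaw": 0},
    {"dp": [0, 0.0005, -0.007], "yaw": 0},
    {"dp": [0, 0.0005, -0.007], "yaw": 0},
  ],
)

```text
time_s: 35.67
tcp_pos: [0.4963, 0.0627, 0.099]
eef_rot: [-179.7, -0.4, 7.1]
contact_force: [-12.8, 16.4, 29.8]
gripper_width: 0.0213
gripper_force: 25.0
```

Call:
apply_moves(
  targets=[
    {"dp": [0, 0, 0], "yaw": 0},
    {"dp": [0, 0, 0], "yaw": 0},
    {"dp": [0, 0, 0], "yaw": 0},
    {"dp": [0, 0, 0], "yaw": 0},
    {"dp": [0, 0, 0], "yaw": 0},
    {"dp": [0, 0, 0], "yaw": 0},
  ],
)

```text
time_s: 36.17
tcp_pos: [0.4963, 0.0627, 0.099]
eef_rot: [-179.7, -0.4, 7.1]
contact_force: [-13.6, 16.5, 29.2]
gripper_width: 0.0209
gripper_force: 25.0
```

```bash
python3 - <<'E'
from h import *
s=get_state();print(s['tcp_pos'],s['contact_force'])
c=cap('side'); cv2.imwrite('pics/p1.png',cv2.resize(c['image'][150:280,210:390],None,fx=4.4,fy=4.4,interpolation=3)[:,:,::-1])
for n in('top','side'):
    c=cap(n); W=world(c)
    k=(W[...,0]>.53)&(W[...,0]<.57)&(W[...,1]>.02)&(W[...,1]<.27)&(W[...,2]>.095)&(W[...,2]<.2); p=W[k]
    for y in np.arange(.02,.27,.04):
        m=(p[:,1]>=y)&(p[:,1]<y+.04)
        if m.sum(): print(n,round(y,2),m.sum(),np.median(p[m],0).round(3))
E
```

```text
[0.49632526 0.06267604 0.09898725] [-13.59522795  16.47921778  29.16126798]
top 0.1 13 [0.554 0.134 0.121]
top 0.14 82 [0.545 0.16  0.123]
top 0.18 76 [0.541 0.199 0.126]
top 0.22 61 [0.538 0.238 0.13 ]
top 0.26 34 [0.549 0.265 0.133]
side 0.02 8 [0.534 0.037 0.188]
side 0.18 4 [0.533 0.215 0.129]
side 0.22 36 [0.536 0.238 0.13 ]
side 0.26 35 [0.548 0.264 0.131]
```

View pics/p1.png

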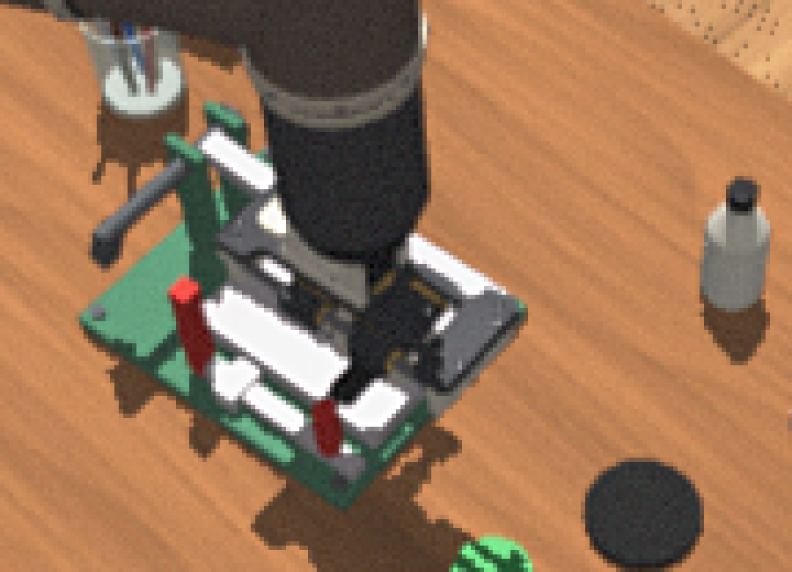

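The lever is down at about 1.91 rad, with a firm press of about 29 N at the grip. I'll swing it back.

Call:
apply_moves(
  targets=[
    {"dp": [0, -0.0005, 0.01], "yaw": 0},
    {"dp": [0, 0, 0.0254], "yaw": 0},
    {"dp": [-0.0002, 0.0014, 0.0447], "yaw": 0},
    {"dp": [-0.0008, 0.0064, 0.0694], "yaw": 0},
    {"dp": [-0.0018, 0.0143, 0.0933], "yaw": 0},
    {"dp": [-0.0031, 0.0249, 0.1161], "yaw": 0},
    {"dp": [-0.0048, 0.0382, 0.1374], "yaw": 0},
    {"dp": [-0.0067, 0.054, 0.157], "yaw": 0},
    {"dp": [-0.0089, 0.0719, 0.1745], "yaw": 0},
    {"dp": [-0.0114, 0.0918, 0.1897], "yaw": 0},
    {"dp": [-0.0141, 0.1134, 0.2025], "yaw": 0},
    {"dp": [-0.0169, 0.1363, 0.2125], "yaw": 0},
    {"dp": [-0.0199, 0.1602, 0.2197], "yaw": 0},
    {"dp": [-0.0229, 0.1849, 0.224], "yaw": 0},
    {"dp": [-0.026, 0.2098, 0.2252], "yaw": 0},
    {"dp": [-0.0291, 0.2348, 0.2235], "yaw": 0},
    {"dp": [-0.0306, 0.247, 0.2215], "yaw": 0},
    {"dp": [-0.0321, 0.2593, 0.2187], "yaw": 0},
    {"dp": [-0.0324, 0.2615, 0.2183], "yaw": 0},
    {"dp": [-0.0324, 0.2615, 0.2183], "yaw": 0},
  ],
)

```text
time_s: 37.98
tcp_pos: [0.4646, 0.3222, 0.3198]
eef_rot: [-179.8, -0.6, 7.1]
contact_force: [0.6, -0.2, 23.4]
gripper_width: 0.0211
gripper_force: 25.0
```

Call:
apply_moves(
  targets=[
    {"dp": [0, 0, 0.004], "yaw": 0},
    {"dp": [0, 0, 0.006], "yaw": 0},
    {"dp": [0, 0, 0.006], "yaw": 0},
    {"dp": [0, 0, 0.006], "yaw": 0},
  ],
)

```text
time_s: 38.32
tcp_pos: [0.4644, 0.3214, 0.3203]
eef_rot: [-179.9, -0.3, 7.0]
contact_force: [14.5, 1.8, -6.1]
gripper_width: 0.0212
gripper_force: 25.0
```

Call:
apply_moves(
  targets=[
    {"dp": [0, 0, 0], "yaw": 0},
    {"dp": [0, 0, 0], "yaw": 0},
    {"dp": [0, 0, 0], "yaw": 0},
    {"dp": [0, 0, 0], "yaw": 0},
    {"dp": [0, 0, 0.03], "yaw": 0},
    {"dp": [0, 0, 0.07], "yaw": 0},
    {"dp": [0, -0.03, 0.08], "yaw": 0},
    {"dp": [0, -0.07, 0.08], "yaw": 0},
    {"dp": [0, -0.11, 0.08], "yaw": 0},
    {"dp": [0, -0.15, 0.08], "yaw": 0},
    {"dp": [-0.008, -0.19, 0.08], "yaw": 0},
    {"dp": [-0.008, -0.23, 0.08], "yaw": 0},
    {"dp": [-0.008, -0.25, 0.08], "yaw": 0},
    {"dp": [-0.008, -0.25, 0.08], "yaw": 0},
    {"dp": [-0.008, -0.25, 0.08], "yaw": 0},
  ],
  grip=-0.4,
)

```text
time_s: 39.57
tcp_pos: [0.4531, 0.0694, 0.4001]
eef_rot: [-180.0, -0.0, 6.9]
contact_force: [-0.5, -0.4, 0.3]
gripper_width: 0.0613
gripper_force: 0.0
```

```bash
python3 - <<'E'
from h import *
s=get_state();print(s['tcp_pos'],s['contact_force'])
for n in('top','side'):
    c=cap(n); W=world(c)
    k=(W[...,0]>.40)&(W[...,0]<.60)&(W[...,1]>.25)&(W[...,1]<.40)&(W[...,2]>.30)&(W[...,2]<.36)
    p=W[k]
    for x in np.arange(.425,.56,.03):
        m=(p[:,0]>=x)&(p[:,0]<x+.015)
        if m.sum(): print(n,round(x,3),m.sum(),'y',p[m,1].min().round(3),p[m,1].max().round(3),'z',p[m,2].max().round(3))
    h=cv2.cvtColor(c['image'],cv2.COLOR_RGB2HSV)
    m=((h[...,0]<8)|(h[...,0]>172))&(h[...,1]>150)&(W[...,2]>.07)&(W[...,2]<.09)&(W[...,0]>.42)&(W[...,0]<.5)&(W[...,1]>0)&(W[...,1]<.16)
    if m.sum(): print(n,'knob',W[m].mean(0).round(4))
E
python3 cap.py
```

```text
[0.45313856 0.06938465 0.40012955] [-0.47961154 -0.38707518  0.33900023]
top 0.425 37 y 0.306 0.324 z 0.343
top 0.455 41 y 0.307 0.328 z 0.343
top 0.485 41 y 0.312 0.331 z 0.342
top 0.515 69 y 0.31 0.337 z 0.343
side 0.425 45 y 0.305 0.324 z 0.343
side 0.455 41 y 0.308 0.328 z 0.342
side 0.485 4 y 0.326 0.331 z 0.339
side 0.515 3 y 0.334 0.339 z 0.338
side knob [0.4503 0.0695 0.0782]
top boss 24 [0.5535 0.1519 0.0901] [0.014 0.023 0.011] 0.0895
top flange+ 65 [0.56   0.1503 0.0686] [0.031 0.051 0.01 ] 0.0698
top discs 196 [0.5713 0.1445 0.044 ] [0.097 0.126 0.014] 0.0383
side boss 61 [0.5435 0.1513 0.0881] [0.027 0.031 0.01 ] 0.088
side flange+ 135 [0.5439 0.1491 0.0691] [0.053 0.055 0.013] 0.0683
side discs 254 [0.5414 0.1449 0.0475] [0.157 0.13  0.021] 0.0385
[0.45345073 0.07124392 0.39946664] [1.79996263e+02 2.63957402e-02 7.06558343e+00]
```

The lever is back at its starting position. I'll re-grip the knob and close the catch.

Call:
apply_moves(
  targets=[
    {"dp": [0.001, 0, -0.04], "yaw": 0},
    {"dp": [0.001, 0, -0.08], "yaw": 0},
    {"dp": [0.001, 0, -0.12], "yaw": 0},
    {"dp": [0.001, 0, -0.16], "yaw": 0},
    {"dp": [0.001, 0, -0.2], "yaw": 0},
    {"dp": [0.001, 0, -0.24], "yaw": 0},
    {"dp": [0.001, 0, -0.28], "yaw": 0},
    {"dp": [0.001, 0, -0.31], "yaw": 0},
    {"dp": [0.001, 0, -0.335], "yaw": 0},
    {"dp": [0.001, 0, -0.349], "yaw": 0},
    {"dp": [0.001, 0, -0.349], "yaw": 0},
    {"dp": [0.001, 0, -0.349], "yaw": 0},
  ],
)

```text
time_s: 40.77
tcp_pos: [0.4542, 0.0708, 0.0501]
eef_rot: [179.9, 0.1, 7.1]
contact_force: [-0.1, -0.5, 0.8]
gripper_width: 0.0612
gripper_force: 0.0
```

Call:
apply_moves(
  targets=[
    {"dp": [0, 0, 0], "yaw": 0},
    {"dp": [0, 0, 0], "yaw": 0},
    {"dp": [0, 0, 0], "yaw": 0},
    {"dp": [0, 0, 0], "yaw": 0},
    {"dp": [0, 0, 0], "yaw": 0},
    {"dp": [0, 0, 0], "yaw": 0},
    {"dp": [0, 0, 0], "yaw": 0},
  ],
  grip=1,
  squeeze=20,
)

```text
time_s: 41.35
tcp_pos: [0.4547, 0.0713, 0.051]
eef_rot: [-179.9, -0.1, 7.0]
contact_force: [-13.9, 28.0, 4.2]
gripper_width: 0.0203
gripper_force: 14.4
```

Call:
apply_moves(
  targets=[
    {"dp": [-0.001, 0.008, 0], "yaw": 0},
    {"dp": [-0.002, 0.016, 0], "yaw": 0},
    {"dp": [-0.003, 0.024, 0], "yaw": 0},
    {"dp": [-0.0038, 0.031, 0], "yaw": 0},
    {"dp": [-0.0043, 0.035, 0], "yaw": 0},
    {"dp": [-0.0043, 0.035, 0], "yaw": 0},
    {"dp": [-0.0043, 0.035, 0], "yaw": 0},
    {"dp": [-0.0043, 0.035, 0], "yaw": 0},
  ],
)

```text
time_s: 42.02
tcp_pos: [0.4503, 0.1065, 0.0509]
eef_rot: [-180.0, -0.0, 7.0]
contact_force: [-2.8, 2.3, 5.8]
gripper_width: 0.019
gripper_force: 20.0
```

Call:
apply_moves(
  targets=[
    {"dp": [0, 0, 0], "yaw": 0},
    {"dp": [0, 0, 0], "yaw": 0},
    {"dp": [0, 0, 0], "yaw": 0},
    {"dp": [0, 0, 0], "yaw": 0},
    {"dp": [0, 0, 0.04], "yaw": 0},
    {"dp": [0, 0, 0.08], "yaw": 0},
    {"dp": [0, 0, 0.12], "yaw": 0},
    {"dp": [0, -0.04, 0.135], "yaw": 0},
    {"dp": [0, -0.08, 0.135], "yaw": 0},
    {"dp": [0.02, -0.11, 0.135], "yaw": 0},
    {"dp": [0.045, -0.146, 0.135], "yaw": -7},
    {"dp": [0.045, -0.146, 0.135], "yaw": -14},
    {"dp": [0.045, -0.146, 0.135], "yaw": -21},
    {"dp": [0.045, -0.146, 0.135], "yaw": -28},
    {"dp": [0.045, -0.146, 0.135], "yaw": -35},
    {"dp": [0.045, -0.146, 0.135], "yaw": -42},
    {"dp": [0.045, -0.146, 0.135], "yaw": -49},
    {"dp": [0.045, -0.146, 0.135], "yaw": -56},
    {"dp": [0.045, -0.146, 0.135], "yaw": -63},
    {"dp": [0.045, -0.146, 0.135], "yaw": -70},
  ],
  grip=-0.4,
)

```text
time_s: 43.68
tcp_pos: [0.4949, -0.0407, 0.1854]
eef_rot: [180.0, 0.0, -63.4]
contact_force: [0.9, -0.2, -0.1]
gripper_width: 0.0615
gripper_force: 0.0
```

Call:
apply_moves(
  targets=[
    {"dp": [0, 0, 0], "yaw": -7},
    {"dp": [0, 0, 0], "yaw": -14},
    {"dp": [0, 0, 0], "yaw": -20},
    {"dp": [0, 0, 0], "yaw": -20},
    {"dp": [0, 0, 0], "yaw": -20},
  ],
)

```text
time_s: 44.1
tcp_pos: [0.495, -0.0407, 0.1855]
eef_rot: [180.0, 0.0, -82.8]
contact_force: [0.0, -0.6, -0.4]
gripper_width: 0.0614
gripper_force: 0.0
```

```bash
python3 cap.py; python3 - <<'E'
from h import *
for n in('top','side'):
    c=cap(n); W=world(c); h=cv2.cvtColor(c['image'],cv2.COLOR_RGB2HSV)
    m=((h[...,0]<8)|(h[...,0]>172))&(h[...,1]>150)&(W[...,2]>.07)&(W[...,2]<.09)&(W[...,0]>.42)&(W[...,0]<.5)&(W[...,1]>0)&(W[...,1]<.16)
    if m.sum(): print(n,'knob',W[m].mean(0).round(4))
    k=(W[...,0]>.45)&(W[...,0]<.475)&(W[...,1]>.25)&(W[...,1]<.40)&(W[...,2]>.30)&(W[...,2]<.36)
    if k.any(): print(n,'grip',W[k].min(0).round(3),W[k].max(0).round(3))
E
```

```text
top boss 61 [0.5486 0.1502 0.088 ] [0.024 0.027 0.01 ] 0.0893
top flange+ 138 [0.5482 0.1487 0.0693] [0.054 0.054 0.013] 0.0697
top discs 246 [0.5661 0.1444 0.0465] [0.108 0.126 0.019] 0.0387
side boss 65 [0.5435 0.1501 0.0883] [0.03  0.033 0.011] 0.0878
side flange+ 136 [0.5439 0.1485 0.0687] [0.056 0.054 0.013] 0.0685
side discs 190 [0.537  0.145  0.0471] [0.151 0.129 0.02 ] 0.0387
[ 0.49504259 -0.04067257  0.18557542] [ 1.79988628e+02 -1.16912615e-03 -8.28132623e+01]
top grip [0.452 0.307 0.326] [0.473 0.329 0.344]
side knob [0.4454 0.103  0.0771]
side grip [0.45  0.305 0.318] [0.474 0.317 0.338]
```

Call:
apply_moves(
  targets=[
    {"dp": [0.02, 0.035, 0], "yaw": 0},
    {"dp": [0.035, 0.07, 0], "yaw": 0},
    {"dp": [0.051, 0.105, 0], "yaw": 0},
    {"dp": [0.051, 0.14, 0], "yaw": 0},
    {"dp": [0.051, 0.175, 0], "yaw": 0},
    {"dp": [0.051, 0.19, 0], "yaw": 0},
    {"dp": [0.051, 0.19, -0.01], "yaw": 0},
    {"dp": [0.051, 0.19, -0.04], "yaw": 0},
    {"dp": [0.051, 0.19, -0.07], "yaw": 0},
    {"dp": [0.051, 0.19, -0.095], "yaw": 0},
    {"dp": [0.051, 0.19, -0.108], "yaw": 0},
    {"dp": [0.051, 0.19, -0.108], "yaw": 0},
    {"dp": [0.051, 0.19, -0.108], "yaw": 0},
  ],
)

```text
time_s: 45.38
tcp_pos: [0.5458, 0.1485, 0.0772]
eef_rot: [179.9, -0.1, -83.0]
contact_force: [0.1, 1.2, 0.6]
gripper_width: 0.0614
gripper_force: 0.0
```

Call:
apply_moves(
  targets=[
    {"dp": [0, 0, 0], "yaw": 0},
    {"dp": [0, 0, 0], "yaw": 0},
    {"dp": [0, 0, 0], "yaw": 0},
    {"dp": [0, 0, 0], "yaw": 0},
    {"dp": [0, 0, 0], "yaw": 0},
    {"dp": [0, 0, 0], "yaw": 0},
    {"dp": [0, 0, 0], "yaw": 0},
  ],
  grip=1,
  squeeze=40,
)

```text
time_s: 45.97
tcp_pos: [0.5463, 0.1495, 0.0782]
eef_rot: [-180.0, 0.0, -83.0]
contact_force: [-2.1, -0.5, 4.8]
gripper_width: 0.0284
gripper_force: 40.0
```

Call:
apply_moves(
  targets=[
    {"dp": [0, 0, 0.008], "yaw": 0},
    {"dp": [0, 0, 0.03], "yaw": 0},
    {"dp": [0, 0, 0.06], "yaw": 0},
    {"dp": [0, 0, 0.08], "yaw": 0},
    {"dp": [0.004, -0.03, 0.08], "yaw": 0},
    {"dp": [0.008, -0.06, 0.08], "yaw": 0},
    {"dp": [0.012, -0.09, 0.08], "yaw": 0},
    {"dp": [0.016, -0.12, 0.08], "yaw": 0},
    {"dp": [0.02, -0.15, 0.08], "yaw": 0},
    {"dp": [0.024, -0.18, 0.08], "yaw": 0},
    {"dp": [0.027, -0.21, 0.08], "yaw": 0},
    {"dp": [0.03, -0.24, 0.08], "yaw": 0},
    {"dp": [0.0313, -0.2632, 0.08], "yaw": 0},
    {"dp": [0.0313, -0.2632, 0.06], "yaw": 0},
    {"dp": [0.0313, -0.2632, 0.03], "yaw": 0},
    {"dp": [0.0313, -0.2632, 0], "yaw": 0},
    {"dp": [0.0313, -0.2632, -0.025], "yaw": 0},
    {"dp": [0.0313, -0.2632, -0.043], "yaw": 0},
    {"dp": [0.0313, -0.2632, -0.044], "yaw": 0},
    {"dp": [0.0313, -0.2632, -0.044], "yaw": 0},
  ],
)

```text
time_s: 47.63
tcp_pos: [0.5767, -0.1139, 0.033]
eef_rot: [179.8, -0.0, -83.0]
contact_force: [0.7, 0.1, -2.6]
gripper_width: 0.0287
gripper_force: 40.0
```

Call:
apply_moves(
  targets=[
    {"dp": [0, 0, -0.002], "yaw": 0},
    {"dp": [0, 0, -0.002], "yaw": 0},
    {"dp": [0, 0, -0.002], "yaw": 0},
  ],
)

```text
time_s: 47.88
tcp_pos: [0.5781, -0.1137, 0.033]
eef_rot: [-179.9, -0.0, -83.0]
contact_force: [0.4, -0.2, -2.9]
gripper_width: 0.029
gripper_force: 40.0
```

Call:
apply_moves(
  targets=[
    {"dp": [0, 0, -0.0015], "yaw": 0},
    {"dp": [0, 0, -0.003], "yaw": 0},
    {"dp": [0, 0, -0.003], "yaw": 0},
  ],
)

```text
time_s: 48.13
tcp_pos: [0.5779, -0.1138, 0.0294]
eef_rot: [-179.9, -0.0, -83.0]
contact_force: [-0.5, 0.2, 1.2]
gripper_width: 0.0286
gripper_force: 40.0
```

Call:
apply_moves(
  targets=[
    {"dp": [0, 0, -0.001], "yaw": 0},
    {"dp": [0, 0, -0.001], "yaw": 0},
    {"dp": [0, 0, -0.001], "yaw": 0},
  ],
)

```text
time_s: 48.38
tcp_pos: [0.5781, -0.1138, 0.0291]
eef_rot: [-179.9, -0.0, -83.0]
contact_force: [-1.7, 1.2, 9.3]
gripper_width: 0.0287
gripper_force: 40.0
```

Seated at the expected height. I'll release, retreat clear and check.

Call:
apply_moves(
  targets=[
    {"dp": [0, 0, 0.001], "yaw": 0},
    {"dp": [0, 0, 0.001], "yaw": 0},
    {"dp": [0, 0, 0.001], "yaw": 0},
    {"dp": [0, 0, 0.001], "yaw": 0},
    {"dp": [0, 0, 0.03], "yaw": 0},
    {"dp": [0, 0, 0.07], "yaw": 0},
    {"dp": [0, 0, 0.11], "yaw": 0},
    {"dp": [0, 0, 0.15], "yaw": 0},
    {"dp": [-0.03, -0.04, 0.2], "yaw": 0},
    {"dp": [-0.05, -0.2, 0.2], "yaw": 0},
    {"dp": [-0.05, -0.3, 0.2], "yaw": 0},
    {"dp": [-0.05, -0.3, 0.2], "yaw": 0},
    {"dp": [-0.05, -0.3, 0.2], "yaw": 0},
    {"dp": [-0.05, -0.3, 0.2], "yaw": 0},
    {"dp": [-0.05, -0.3, 0.2], "yaw": 0},
    {"dp": [-0.05, -0.3, 0.2], "yaw": 0},
    {"dp": [-0.05, -0.3, 0.2], "yaw": 0},
    {"dp": [-0.05, -0.3, 0.2], "yaw": 0},
  ],
  grip=-0.4,
)

```text
time_s: 49.88
tcp_pos: [0.5265, -0.4155, 0.2266]
eef_rot: [179.9, 0.0, -83.2]
contact_force: [0.0, 0.5, -0.4]
gripper_width: 0.0616
gripper_force: 0.0
```

```bash
python3 - <<'E'
from h import *
print(get_state()['tcp_pos'],get_state()['contact_force'])
for n in('top','side'):
    c=cap(n); W=world(c); h=cv2.cvtColor(c['image'],cv2.COLOR_RGB2HSV)
    box=(W[...,0]>.48)&(W[...,0]<.61)&(W[...,1]>.09)&(W[...,1]<.21)
    for nm,m in(('topblank',box&(W[...,2]>.0535)&(W[...,2]<.068)),('stack',box&(W[...,2]>.0405)&(W[...,2]<.068)),
      ('boss',(W[...,0]>.5)&(W[...,0]<.66)&(W[...,1]>-.18)&(W[...,1]<-.05)&(W[...,2]>.034)&(W[...,2]<.05)),
      ('stand',(W[...,0]>.5)&(W[...,0]<.66)&(W[...,1]>-.18)&(W[...,1]<-.05)&(W[...,2]>.006)&(W[...,2]<.014)),
      ('knob',((h[...,0]<8)|(h[...,0]>172))&(h[...,1]>150)&(W[...,2]>.07)&(W[...,2]<.09)&(W[...,0]>.42)&(W[...,0]<.5)&(W[...,1]>0)&(W[...,1]<.16)),
      ('grip',(W[...,0]>.45)&(W[...,0]<.475)&(W[...,1]>.25)&(W[...,1]<.40)&(W[...,2]>.30)&(W[...,2]<.36))):
        p=W[m]
        if len(p): print(n,nm,len(p),((p.max(0)+p.min(0))/2).round(4),np.ptp(p,axis=0).round(3))
    if n=='side': cv2.imwrite('pics/f1.png',cv2.resize(c['image'][150:300,210:400],None,fx=4,fy=4,interpolation=3)[:,:,::-1])
E
```

```text
[ 0.52653157 -0.41547116  0.22664195] [ 0.00399986  0.54504925 -0.41098057]
top topblank 204 [0.5471 0.1476 0.0605] [0.052 0.052 0.014]
top stack 254 [0.5452 0.1509 0.0539] [0.128 0.117 0.027]
top boss 56 [ 0.5809 -0.1136  0.0407] [0.025 0.028 0.012]
top stand 244 [ 0.5827 -0.1167  0.01  ] [0.15  0.126 0.008]
top knob 23 [0.4517 0.1041 0.0792] [0.017 0.013 0.008]
top grip 75 [0.4625 0.3182 0.3338] [0.022 0.021 0.02 ]
side topblank 197 [0.544  0.1491 0.0586] [0.056 0.057 0.01 ]
side stack 253 [0.5562 0.1548 0.0521] [0.097 0.105 0.023]
side boss 73 [ 0.5763 -0.1122  0.0412] [0.031 0.029 0.013]
side stand 252 [ 0.5606 -0.1051  0.01  ] [0.114 0.097 0.008]
side knob 26 [0.4465 0.1038 0.0777] [0.013 0.017 0.011]
```

View pics/f1.png

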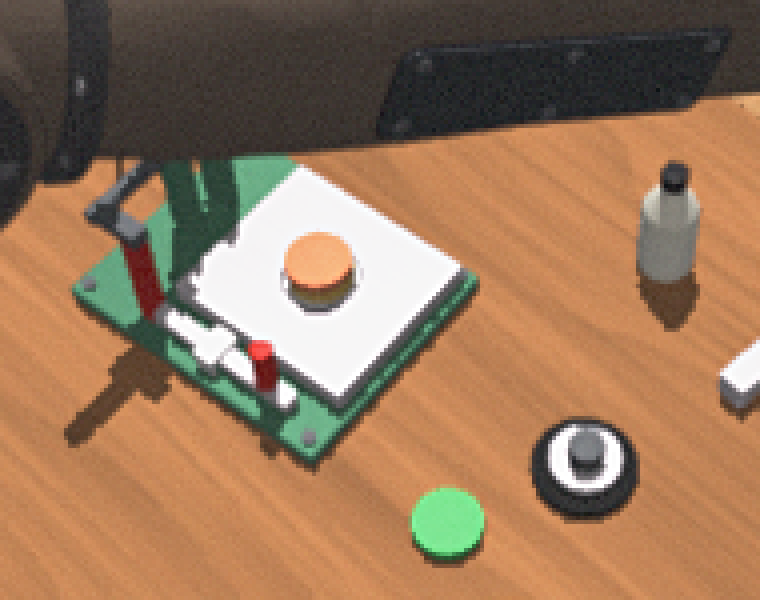

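The blanks are stacked in the ring, the cap is on its stand, the catch is closed and the lever is upright. Handing in.

```bash
python3 -c "
from plant import r
print(r.close_job())"
```

```text
the job is handed in; nothing more can be done
None
```

I handed the job in at about 50 s with every step done: the copper and small brass blanks are stacked in the ring after being pressed under the cap, the lever is upright, the catch is closed and the cap is back on its stand. The hand-in returned no verdict.

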